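# Tip the turned slugs out of the dipper and stand it on the mat

### The arm

A 7-joint arm with a two-finger parallel gripper is mounted at the origin on the work surface. World frame = base frame: x ahead of the robot, y to its left, z up, the work surface at z = 0. Lengths are in m, angles in rad, forces in N, time in s.
With the tool pointing down it reaches from about 0.425 to 0.925 m from the base axis. Payload 6.8 kg.
Tool frame: the origin (TCP) lies at the centre of the arm's flange, where the gripper is bolted on; the fingertips stand 173 mm ahead of it and the grasp point (between the pads) lies 155 mm ahead of it; z points along the fingers, y is the direction in which the jaws open and shut (so a half turn about z gives the same grasp; the last joint's range is limited). The gripper opens to 85 mm and grips with 20 to 120 N. Pads are 22 mm wide; open, the fingers measure 114 mm over their backs; the gripper's body (76 mm by 85 mm) begins 54 mm behind the grasp point. The pads swing forward as they close: fully open they stand 13 mm farther back than shut.
Start: joints at [1.061, 0.477, 0.022, 1.555, -0.011, 1.109, -0.083], TCP at [0.264, -0.621, 0.405] pointing down, gripper open.
Joint ranges: [-2.96, 2.96], [-0.34, 2.1], [-1.41, 1.46], [0.24, 2.44], [-1.37, 4.51], [0.17, 1.92], [-2.96, 2.96]. Speed limits (rad/s): [2.39, 2.39, 3.14, 3.14, 3.14, 3.14, 3.14].

### API

Orientations are given as a rotation vector (axis times angle).
In Python, from bench import readout, grab_frame, camera_model, r gives the robot as it stands.
- The arm moves only by the tool apply_moves, never from a script. Its argument "deltas" is a list of rows, each an object with "xyz": the shift along the world's x, y, z in m, a list of three; "turn": the turn about the world's z in rad. In form: [{"xyz": [dx, dy, dz], "turn": turn}, ...]. A call has 1 to 12 rows; each row shifts and turns the commanded pose from where the row before left it; what a row does not reach is not made up. A row lasts 1/12 s, in which the tool goes at most 41.7 mm and 7.16 degrees, less where a joint would pass 70% of its speed; a pose out of reach is approached as far as the arm can. A call with a gripper value outside its range is refused whole. "claw" is the gripper's target within -1 to 1 (shut at 1, half-way at 0, fully open at -1), set as the call begins (left out, the last holds). The fingers move at their own pace and stop on an object; "squeeze" is the grip in N (left out, the last holds). Time passes only in rows, so rows that do not move let the fingers close. It gives the time, the measured TCP pose, the force and the opening at its end, in the units of the state.
- readout.get_obs(): the state, without advancing time (a new reading comes with each control period).
- grab_frame(name): name is "scene" or "top" or "wrist"; returns the picture (420x560x3 uint8, red, green, blue); there is no depth.
- camera_model(name): a dict with "intrinsics" (3x3 intrinsics, pixels), "R" (3x3) and "t" (3): a world point X has camera coordinates R X + t. Camera axes: x right, y down, z forward; pixel columns grow to the right and rows downward; lengths in m; the calibration is good to about 2 mm. A picture is of the moment at which its call begins: read the wrist's pose just before it. camera_model takes no time and is no camera call; for the wrist camera it gives the pose at the moment of the call.
- r.hand_in(): hands the job in, once; it reports no verdict.
The state is a dict: "clock": time; "joints": joint angles; "qvel": joint speeds; "tau": joint torques, N m; "tcp_pos": TCP position; "orientation": TCP orientation; "contact_force": force on the tool from outside, world axes, zero at the start; "moment": the same for the moment, N m; "grip_width": finger opening in m.
Only numpy, scipy, OpenCV 4.12 (cv2) and the standard library are available. Lean on these libraries where they do the work, as an engineer would, in place of code of your own. Each camera call takes 0.05 s, during which the arm holds its last target.

### The job

Slide the dipper's handle sideways out of the spring clip towards the robot (do not force it up through the jaw), then tip the dipper over the white tray so that all four aluminium slugs drop into the tray. Set the empty dipper gently down, upright, with its cup in the middle of the black rubber mat, and let go. Leave the chuck key, tool holder and oil bottle where they are.

Things in the scene. Friction and masses are not known exactly. Their poses are not given: they have to be found in the camera images.
- dipper: loose sheet-steel dipper, 0.3 kg (varies), 195 mm long in y with its handle, 110 mm in x, 55 mm high. Origin: centre of the cup's flat underside (60 mm in x, 80 mm in y); z is up out of the mouth. Walls and floor 3 mm; rear (+x) and side walls upright, the front wall is a raked lip. Empty, it stands by itself on its underside
- dipper_lip (a point): middle of the dipper's pouring lip, the rim of its front wall, which rakes outward from x -30 mm at the bottom to x -80 mm at the rim (z 55 mm); axes as the dipper's. It pours over this lip when turned about the handle axis with the lip going down: the slugs slide at about 60 to 85 degrees of tilt, all are out by about 105
- dipper_grip (a point): the place to grip: on the axis of the dipper's handle, a black cylinder 22 mm in diameter along y, from the cup's -y wall (y -40 mm) to a pommel (32 mm in diameter, y -145 to -156). This point: x 0, y -86, z 45 mm from the dipper's origin; axes as the dipper's. Grip from above, or with the tool tilted about the handle axis
- dipper_clipped (a point): on the handle's axis, 134 mm along -y from the cup's origin, 45 mm above its underside: the part that starts in the clip; axes as the dipper's
- clip: fixed spring clip on a low post, 80 mm high; origin on the table right under the clipped handle's axis. Its -x side is open (as clipped, the dipper's axes are the clip's); the post stands on its +x side (x 18 to 35 mm), on a foot 75 by 60 mm (x 20 to 95 mm)
- clip_jaws (a point): middle between the clip's sprung jaws, 45 mm above the table; axes as the clip's. Jaws 14 mm wide in y, above and below the handle; round noses at x -14 mm close to 13 mm apart. They give way to 10 to 15 N when the handle is drawn 30 mm along -x, the cup sliding on the table. The pommel stops it lengthwise; upward the jaw is far stiffer
- slug1_c (a point): centre of a turned aluminium cylinder, 24 mm in diameter, 30 mm high (z), 36 g, standing in the dipper's cup at the start
- slug2_c (a point): the same, second slug
- slug3_c (a point): the same, third slug
- slug4_c (a point): the same, fourth slug
- tray: fixed open white tray, 200 mm (x) by 180 mm (y), 45 mm high, walls and floor 4 mm; origin at the centre of its underside. It may be on the left or the right
- mat_top (a point): centre of the top of a fixed black rubber mat, 160 by 160 mm, its top 4 mm above the table; axes along its sides. It may be on the left or the right
- chuck_key: bystander: T-shaped steel chuck key, 140 mm, lying
- tool_holder: bystander: steel tool holder block, 70 by 50 by 50 mm with a bar through it and a screw on top to 73 mm
- oil_bottle: bystander: white plastic bottle, 60 mm in diameter, 150 mm high, standing
Not all that is in view belongs to the job. Leave any orange look-alike of the part that bears slug3_c alone.

How it is judged:
By the outcome, as a careful person would: the job done as asked, in the order asked, and still so for the second after the job is handed in, with the robot touching nothing.
It also fails if it takes over 69 s, if anything falls off the work surface, if the arm or the gripper's body presses on something with over 40 N, if the wrist force passes 120 N, or if a joint passes its speed limit or range.

## Working session

There is one attempt and no reset: what is moved stays moved. The work goes in short steps, Python scripts to look and compute and a tool call to move; the robot and the scene stay as the last step left them, time stands still between calls to the robot, and variables do not carry over. Pictures are saved under pics/ and viewed, and the job is handed in when it is done.

Besides the shell and the picture viewer there is one more tool, called after "Call:" as a command line: name --argument value ..., lists and objects as JSON in quotes. apply_moves: Moves the arm, as the interface text tells. Its arguments: {"type":"object","properties":{"deltas":{"type":"array"},"claw":{"type":"number"},"squeeze":{"type":"number"}},"required":["deltas"]}

```bash
mkdir -p pics; ls; python3 - <<'E'
from bench import readout, grab_frame, camera_model, r
import cv2
print(readout.get_obs())
for n in ("scene","top","wrist"):
    m=camera_model(n); print(n,m)
    cv2.imwrite(f"pics/{n}0.png",grab_frame(n)[:,:,::-1])
E
```

```text
pics
{'clock': 0.0, 'joints': array([ 1.06093505,  0.47780802,  0.02237406,  1.5564802 , -0.01147941,
        1.10926932, -0.08308959]), 'qvel': array([-0.00035387,  0.00065089,  0.00029088,  0.0001023 ,  0.00050453,
       -0.00133515, -0.00053214]), 'tau': array([-7.36893326e-04, -5.96445608e+01,  1.60724223e+00, -2.81193835e+01,
        1.23265429e-02,  9.34201526e-03,  2.18103219e-05]), 'tcp_pos': array([ 0.26383007, -0.62099956,  0.40370864]), 'orientation': array([-3.07669366e+00, -6.26514647e-01,  8.35940882e-04]), 'contact_force': array([-0.1827942 , -0.20728553, -0.55942404]), 'moment': array([-0.01570467, -0.01771091, -0.04961277]), 'grip_width': 0.08532800892978869}
scene {'intrinsics': array([[481.7711057 ,   0.        , 278.35075113],
       [  0.        , 481.7711057 , 213.22233979],
       [  0.        ,   0.        ,   1.        ]]), 'R': array([[-0.6431022 ,  0.76577395,  0.00313487],
       [ 0.50798586,  0.42966617, -0.7465503 ],
       [-0.57303572, -0.47851567, -0.66532159]]), 't': array([ 0.39265492, -0.23633139,  1.29993427])}
top {'intrinsics': array([[393.23036588,   0.        , 280.76372954],
       [  0.        , 393.23036588, 209.07741248],
       [  0.        ,   0.        ,   1.        ]]), 'R': array([[-7.74091828e-04, -9.99978909e-01, -6.44842641e-03],
       [-9.86631347e-01,  1.81460385e-03, -1.62957944e-01],
       [ 1.62966209e-01,  6.23607522e-03, -9.86611943e-01]]), 't': array([0.0032954 , 0.57742147, 0.72236084])}
wrist {'intrinsics': array([[296.34826953,   0.        , 281.28275602],
       [  0.        , 296.34826953, 209.85672814],
       [  0.        ,   0.        ,   1.        ]]), 'R': array([[ 0.39161783, -0.92012468, -0.00245973],
       [-0.88746621, -0.37842116,  0.2630611 ],
       [-0.24297983, -0.10083649, -0.96477604]]), 't': array([-0.67239907, -0.03553042,  0.37955377])}
```

View pics/scene0.png

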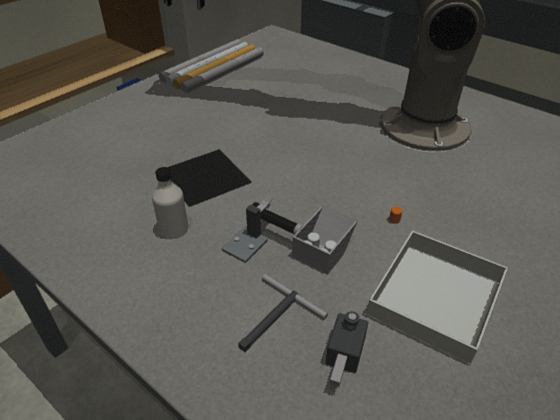

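View pics/top0.png

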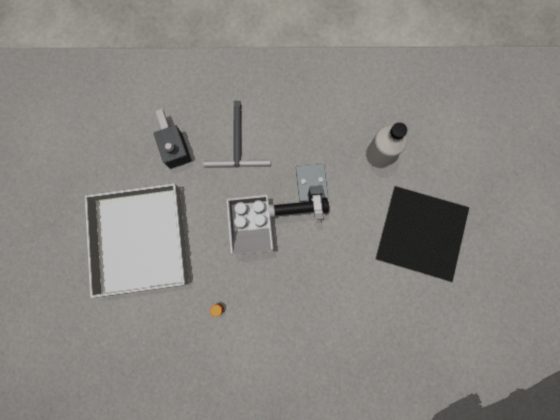

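View pics/wrist0.png

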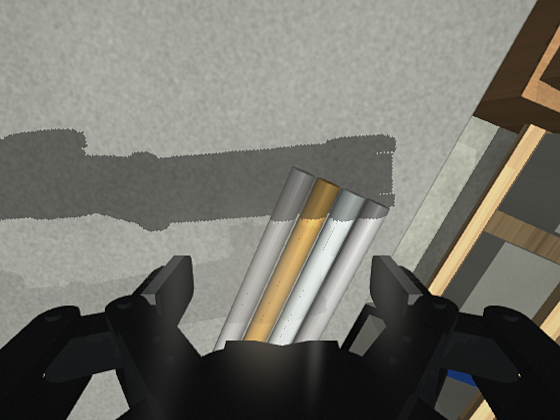

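The top view shows the dipper at about (250,225) with its handle running to (325,206). The tray is at (138,240), the mat at (423,233), and the orange decoy at (216,310). I'll measure next.

```bash
cat > h.py <<'E'
import numpy as np, cv2
from bench import readout, grab_frame, camera_model, r
def ray(n,u,v,z,m=None):
    m=m or camera_model(n);K,R,t=m["intrinsics"],m["R"],m["t"]
    c=-R.T@t; d=R.T@np.linalg.inv(K)@np.array([u,v,1.]); s=(z-c[2])/d[2]; return (c+s*d)
def proj(n,X,m=None):
    m=m or camera_model(n); p=m["intrinsics"]@(m["R"]@np.asarray(X,float)+m["t"]); return p[:2]/p[2]
def st():
    o=readout.get_obs(); from scipy.spatial.transform import Rotation as Ro
    M=Ro.from_rotvec(o["orientation"]).as_matrix()
    print("t%.2f"%o["clock"],"tcp",o["tcp_pos"].round(4),"z",M[:,2].round(3),"y",M[:,1].round(3),"F",o["contact_force"].round(1),"M",o["moment"].round(2),"w%.4f"%o["grip_width"],"q",o["joints"].round(2))
    return o,M
def save(n,name,box=None,s=1):
    im=grab_frame(n)[:,:,::-1]
    if box: x0,y0,x1,y1=box; im=im[y0:y1,x0:x1]
    im=cv2.resize(im,None,fx=s,fy=s,interpolation=cv2.INTER_CUBIC); cv2.imwrite("pics/"+name,im)
E
python3 - <<'E'
from h import *
im=cv2.imread("pics/top0.png")
cv2.imwrite("pics/c1.png",cv2.resize(im[150:270,215:345],None,fx=6,fy=5,interpolation=cv2.INTER_CUBIC)) if 0 else cv2.imwrite("pics/c1.png",cv2.resize(im[160:265,215:345],None,fx=5.5,fy=5.5,interpolation=cv2.INTER_CUBIC))
cv2.imwrite("pics/c2.png",cv2.resize(im[170:310,75:195],None,fx=4,fy=4,interpolation=cv2.INTER_CUBIC))
g=im.max(2)
_,mk=cv2.threshold(g,25,255,cv2.THRESH_BINARY_INV)
cs,_=cv2.findContours(mk,cv2.RETR_EXTERNAL,cv2.CHAIN_APPROX_NONE)
for c in cs:
    if cv2.contourArea(c)>150: print(cv2.contourArea(c),cv2.minAreaRect(c), [ray("top",*p,0.004).round(3)[:2].tolist() for p in cv2.boxPoints(cv2.minAreaRect(c))])
E
```

```text
(no output)
```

View pics/c1.png

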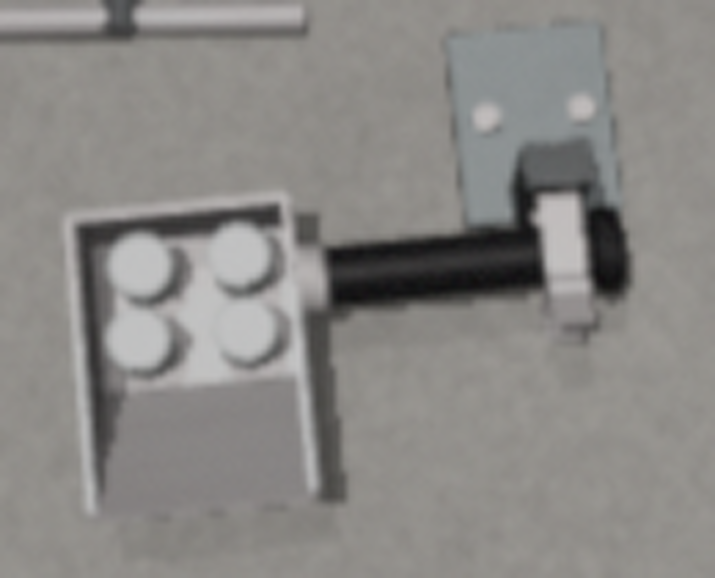

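View pics/c2.png

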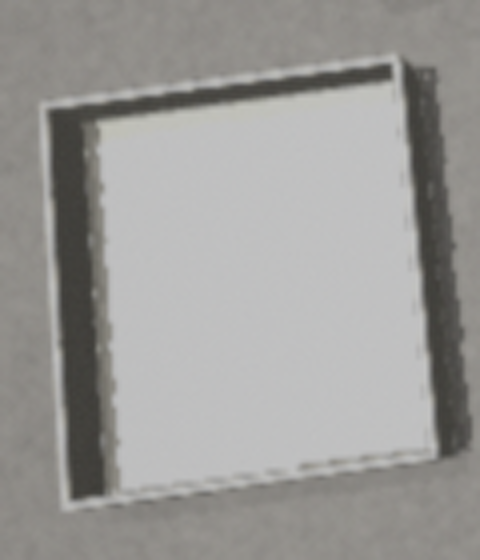

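```bash
python3 - <<'E'
from h import *
def P(l,z): 
    a=np.array([ray("top",u,v,z)[:2] for u,v in l]); return a
c=P([(227.7,199.1),(267.7,196),(231.7,253.1),(271.7,250)],.055); print("cup rim",c.round(4).tolist())
h=P([(275,210.2),(313.2,207.6)],.056); h2=P([(275,210.2),(313.2,207.6)],.045);print("handle",h2.round(4).tolist())
t=P([(85.75,196.25),(175,184.5),(184.5,284.25),(91.5,297)],.045); print("tray",t.round(4).tolist(),t.mean(0))
e=lambda a,b:(np.degrees(np.arctan2(*(b-a)[::-1])),np.linalg.norm(b-a))
print(e(t[1],t[0]),e(t[2],t[3]),e(t[3],t[0]),e(t[2],t[1]))
print(e(c[1],c[0]),e(c[2],c[0]),e(c[3],c[1]),e(h2[1],h2[0]))
# mat
im=cv2.imread("pics/top0.png"); g=cv2.GaussianBlur(im.max(2),(3,3),0)[170:295,365:480]
mk=(g<45).astype(np.uint8)
cs,_=cv2.findContours(mk,cv2.RETR_EXTERNAL,cv2.CHAIN_APPROX_NONE)
for q in cs:
    if cv2.contourArea(q)>1000:
        rr=cv2.boxPoints(cv2.minAreaRect(q))+[365,170]; m=P(rr,.004); print("mat",m.round(4).tolist(),m.mean(0),e(m[0],m[1]),e(m[1],m[2]))
# orange, bottle etc
for n,p,z in [("orange",(216,311),.015),("bottlecap",(398,130),.15),("holder",(170,147),.06),("keyT1",(204,164),.01),("keyT2",(270,163),.01),("clipfoot",(312,178),.003)]: print(n,P([p],z).round(3))
E
```

```text
cup rim [[0.5961, 0.1058], [0.602, 0.0279], [0.4914, 0.096], [0.4972, 0.0198]]
handle [[0.5756, 0.0139], [0.5806, -0.0611]]
tray [[0.6043, 0.3888], [0.6277, 0.2127], [0.4329, 0.1862], [0.4092, 0.3622]] [0.51852772 0.28748244]
(np.float64(97.58233492225943), np.float64(0.1776189726489894)) (np.float64(97.66539059647371), np.float64(0.1775787516199689)) (np.float64(7.770591685150588), np.float64(0.19687293143645046)) (np.float64(7.759063023492093), np.float64(0.1966153868627726))
(np.float64(94.39929510274608), np.float64(0.07812803706587873)) (np.float64(5.373543956565616), np.float64(0.105138312599158)) (np.float64(4.421786625537932), np.float64(0.10518898951483638)) (np.float64(93.8406164564289), np.float64(0.0751844783220499))
mat [[0.482, -0.1883], [0.6303, -0.2357], [0.5857, -0.3892], [0.4401, -0.3378]] [ 0.53455444 -0.28775665] (np.float64(-17.71092871504746), np.float64(0.1556862424766731)) (np.float64(-106.21729274326627), np.float64(0.15985089302778205))
orange [[0.381 0.13 ]]
bottlecap [[ 0.7   -0.203]]
holder [[0.7   0.222]]
keyT1 [[0.68  0.164]]
keyT2 [[0.681 0.025]]
clipfoot [[ 0.651 -0.063]]
```

Call:
apply_moves --deltas '[{"xyz":[0.02,0.033,0],"turn":0.104},{"xyz":[0.02,0.033,0],"turn":0.104},{"xyz":[0.02,0.033,0],"turn":0.104},{"xyz":[0.02,0.033,0],"turn":0.104},{"xyz":[0.02,0.033,0],"turn":0.104},{"xyz":[0.02,0.033,0],"turn":0.104},{"xyz":[0.02,0.033,0],"turn":0.104},{"xyz":[0.02,0.033,0],"turn":0.104},{"xyz":[0.02,0.033,0],"turn":0.104},{"xyz":[0.02,0.033,0],"turn":0.104},{"xyz":[0.02,0.033,0],"turn":0.104},{"xyz":[0.02,0.033,0],"turn":0.104}]' --claw -1

```text
clock: 1.15
tcp_pos: [0.5044, -0.2235, 0.4047]
orientation: [-2.126, -2.313, 0.0]
contact_force: [0.9, -0.9, -0.1]
grip_width: 0.0852
```

```bash
python3 -c "
from h import *
st()"
```

```text
t1.15 tcp [ 0.5044 -0.2235  0.4047] z [-0. -0. -1.] y [ 0.996  0.084 -0.   ] F [ 0.9 -0.9 -0.1] M [ 0.01  0.01 -0.02] w0.0852 q [ 0.63  0.3  -0.4   1.83  0.14  1.03  0.26]
```

Call:
apply_moves --deltas '[{"xyz":[0.037,0.017,0.0],"turn":0},{"xyz":[0.037,0.017,0.0],"turn":0},{"xyz":[0.037,0.017,0.0],"turn":0},{"xyz":[0.037,0.017,0.0],"turn":0},{"xyz":[0.037,0.017,0.0],"turn":0},{"xyz":[0.037,0.017,0.0],"turn":0},{"xyz":[0.037,0.017,0.0],"turn":0},{"xyz":[0.037,0.017,0.0],"turn":0},{"xyz":[0.037,0.017,0.0],"turn":0},{"xyz":[0.037,0.017,0.0],"turn":0},{"xyz":[0.037,0.017,0.0],"turn":0},{"xyz":[0.04,0.01,0.0],"turn":0}]'

```text
clock: 2.15
tcp_pos: [0.9422, -0.0279, 0.4042]
orientation: [-2.127, -2.309, -0.002]
contact_force: [2.6, 0.3, 0.3]
grip_width: 0.0855
```

```bash
python3 -c "
from h import *
st()"
```

```text
t2.15 tcp [ 0.9422 -0.0279  0.4042] z [-0.001  0.002 -1.   ] y [ 0.997  0.082 -0.001] F [2.6 0.3 0.3] M [ 0.06 -0.1  -0.03] w0.0855 q [ 0.04  1.05 -0.32  0.51  0.28  1.6  -0.03]
```

Call:
apply_moves --deltas '[{"xyz":[0.04,0,0.0],"turn":0},{"xyz":[0.04,0,0.0],"turn":0},{"xyz":[0.04,0,0.0],"turn":0},{"xyz":[0.04,0,0.0],"turn":0},{"xyz":[0.04,0,0.0],"turn":0},{"xyz":[0.04,0,0.0],"turn":0}]'

```text
clock: 2.65
tcp_pos: [0.976, -0.0723, 0.3772]
orientation: [-2.21, -2.202, -0.019]
contact_force: [-0.2, -0.5, -0.1]
grip_width: 0.0856
```

```bash
python3 -c "
from h import *
st()"
```

```text
t2.65 tcp [ 0.976  -0.0723  0.3772] z [-0.007  0.024 -1.   ] y [ 1.    -0.003 -0.007] F [-0.2 -0.5 -0.1] M [-0.06 -0.06  0.01] w0.0856 q [-0.07  1.26  0.78  0.26 -0.77  1.7   0.11]
```

Call:
apply_moves --deltas '[{"xyz":[-0.0333,0.0057,0],"turn":0.007},{"xyz":[-0.0333,0.0057,0],"turn":0.007},{"xyz":[-0.0333,0.0057,0],"turn":0.007},{"xyz":[-0.0333,0.0057,0],"turn":0.007},{"xyz":[-0.0333,0.0057,0],"turn":0.007},{"xyz":[-0.0333,0.0057,0],"turn":0.007},{"xyz":[-0.0333,0.0057,0],"turn":0.007},{"xyz":[-0.0333,0.0057,0],"turn":0.007},{"xyz":[-0.0333,0.0057,0],"turn":0.007},{"xyz":[-0.0333,0.0057,0],"turn":0.007},{"xyz":[-0.0333,0.0057,0],"turn":0.007},{"xyz":[-0.0333,0.0057,0],"turn":0.007}]'

```text
clock: 3.65
tcp_pos: [0.6046, -0.0072, 0.3798]
orientation: [-2.123, -2.288, -0.021]
contact_force: [-0.2, 0.3, 0.9]
grip_width: 0.0856
```

```bash
python3 -c "
from h import *
st(); save('wrist','w1.png')"
```

```text
t3.65 tcp [ 0.6046 -0.0072  0.3798] z [-0.006  0.024 -1.   ] y [ 0.997  0.075 -0.004] F [-0.2  0.3  0.9] M [0.07 0.05 0.01] w0.0856 q [-0.75  0.54  0.94  1.8  -0.52  1.07  0.46]
```

View pics/w1.png

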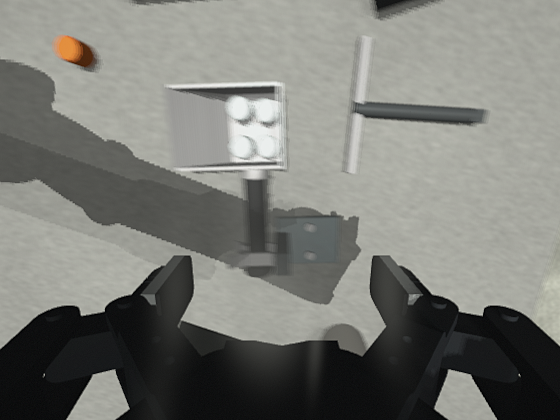

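```bash
python3 - <<'E'
from h import *
im=cv2.imread("pics/scene0.png")
o=np.array([.571,.064]);a=np.radians(4.5);ex=np.array([np.cos(a),np.sin(a)]);ey=np.array([-ex[1],ex[0]])
def D(x,y,z): return np.r_[o+x*ex+y*ey,z]
big=cv2.resize(im[170:300,210:400],None,fx=4,fy=4,interpolation=cv2.INTER_CUBIC)
for p in [(30,40,55),(30,-40,55),(-80,40,55),(-80,-40,55),(0,-50,45),(0,-134,45),(0,-156,45),(0,-68,56)]:
    q=proj("scene",D(*(np.array(p)/1000))); q=(q-[210,170])*4; cv2.circle(big,tuple(int(v) for v in q),4,(0,0,255),1)
cv2.imwrite("pics/s1.png",big)
E
```

```text
(no output)
```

View pics/s1.png

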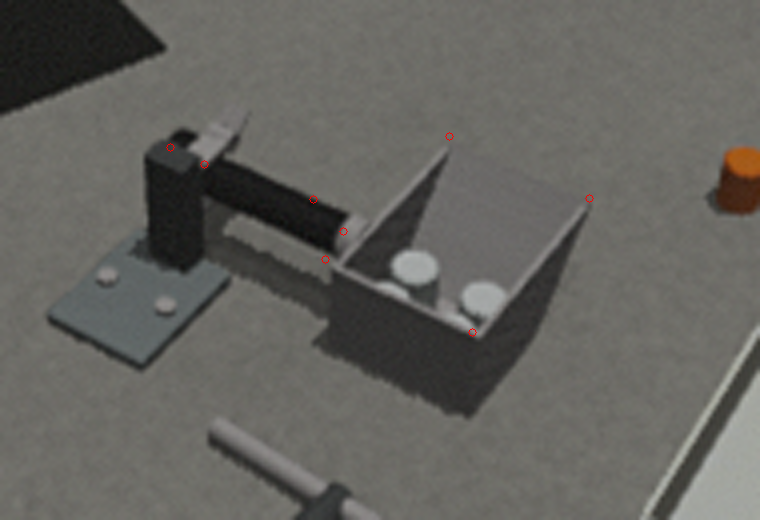

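```bash
python3 - <<'E'
from h import *
top=[(227.7,199.1),(267.7,196),(231.7,253.1),(271.7,250),(306+9,0)]
sc=[(481,338),(338,267),(590,203),(451,148)]
def M(n):
    m=camera_model(n); return m["intrinsics"]@np.c_[m["R"],m["t"]]
for a,b in zip(top,sc):
    b=np.array(b)/4+[210,170]
    X=cv2.triangulatePoints(M("top"),M("scene"),np.array(a,float)+.0,b.astype(float)).ravel();X=X[:3]/X[3]
    print(X.round(4), (proj("top",X)-a).round(1),(proj("scene",X)-b).round(1), ray("scene",*b,.055).round(4))
E
```

```text
[0.5957 0.1082 0.051 ] [-0.9  0.6] [-0.8 -0.1] [0.5982 0.1114 0.055 ]
[0.6016 0.03   0.051 ] [-1.   0.6] [-0.8 -0.1] [0.6041 0.0338 0.055 ]
[0.4904 0.0979 0.0539] [-0.9  0.6] [-0.7 -0. ] [0.4906 0.0995 0.055 ]
[0.497  0.0207 0.0504] [-0.4  0.2] [-0.3 -0. ] [0.5012 0.024  0.055 ]
```

Call:
apply_moves --deltas '[{"xyz":[-0.007,0.0005,-0.02],"turn":0},{"xyz":[-0.007,0.0005,-0.02],"turn":0},{"xyz":[-0.007,0.0005,-0.02],"turn":0},{"xyz":[-0.006,0,-0.02],"turn":0},{"xyz":[0,0,-0.015],"turn":0},{"xyz":[0,0,-0.015],"turn":0},{"xyz":[0,0,-0.015],"turn":0},{"xyz":[0,0,-0.015],"turn":0},{"xyz":[0,0,-0.01],"turn":0},{"xyz":[0,0,0],"turn":0},{"xyz":[0,0,0],"turn":0}]'

```text
clock: 4.62
tcp_pos: [0.5795, -0.0064, 0.23]
orientation: [-2.125, -2.287, -0.02]
contact_force: [-1.1, 0.3, 0.6]
grip_width: 0.0855
```

```bash
python3 -c "
from h import *
st(); save('wrist','w2.png');save('scene','s2.png',(180,100,400,300),3)"
```

```text
t4.62 tcp [ 0.5795 -0.0064  0.23  ] z [-0.006  0.023 -1.   ] y [ 0.997  0.073 -0.004] F [-1.1  0.3  0.6] M [-0.05 -0.02  0.03] w0.0855 q [-0.65  0.69  0.77  1.96 -0.7   0.8   0.61]
```

View pics/w2.png

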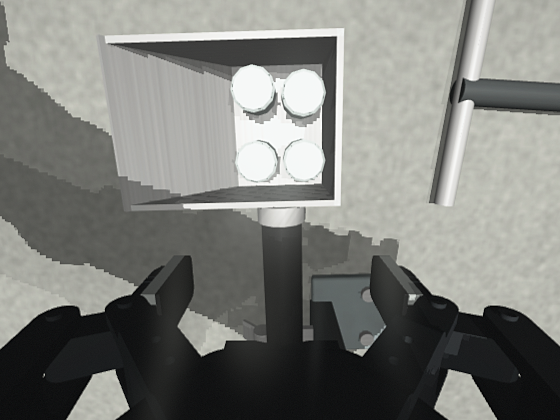

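View pics/s2.png

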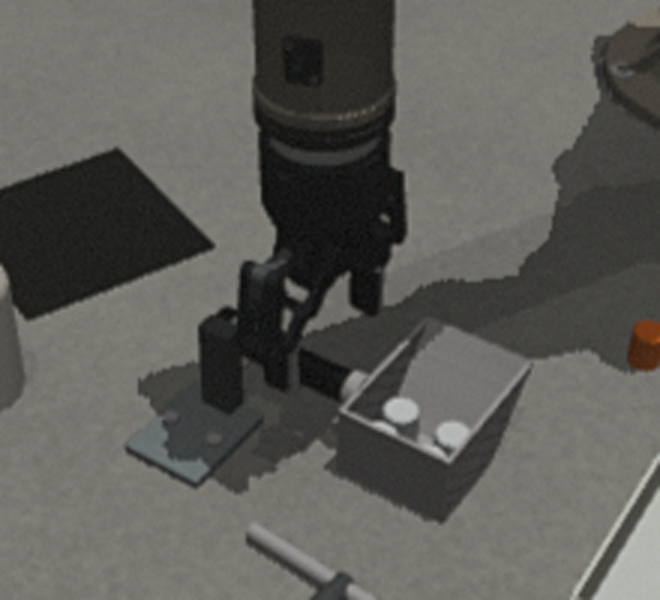

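Call:
apply_moves --deltas '[{"xyz":[-0.0005,0,-0.01],"turn":0},{"xyz":[0,0,-0.01],"turn":0},{"xyz":[0,0,-0.01],"turn":0},{"xyz":[0,0,0],"turn":0}]'

```text
clock: 5.05
tcp_pos: [0.578, -0.0059, 0.1981]
orientation: [-2.123, -2.286, -0.018]
contact_force: [-0.1, 0.6, -0.4]
grip_width: 0.0853
```

Call:
apply_moves --deltas '[{"xyz":[0,0,0],"turn":0},{"xyz":[0,0,0],"turn":0},{"xyz":[0,0,0],"turn":0},{"xyz":[0,0,0],"turn":0},{"xyz":[0,0,0],"turn":0},{"xyz":[0,0,0],"turn":0},{"xyz":[0,0,0],"turn":0},{"xyz":[0,0,0],"turn":0}]' --claw 1 --squeeze 100

```text
clock: 5.72
tcp_pos: [0.5791, -0.0063, 0.2009]
orientation: [-2.125, -2.288, -0.022]
contact_force: [-1.0, -0.5, 5.3]
grip_width: 0.019
```

```bash
python3 -c "
from h import *
st()"
```

```text
t5.72 tcp [ 0.5791 -0.0063  0.2009] z [-0.004  0.024 -1.   ] y [ 0.997  0.074 -0.003] F [-1.  -0.5  5.3] M [-0.03  0.22  0.12] w0.0190 q [-0.62  0.72  0.73  1.97 -0.75  0.75  0.64]
```

Call:
apply_moves --deltas '[{"xyz":[-0.004,-0.0003,0.0003],"turn":0},{"xyz":[-0.004,-0.0003,0],"turn":0},{"xyz":[-0.004,-0.0003,0],"turn":0},{"xyz":[-0.004,-0.0003,0],"turn":0},{"xyz":[-0.004,-0.0003,0],"turn":0},{"xyz":[-0.004,-0.0003,0],"turn":0}]'

```text
clock: 6.22
tcp_pos: [0.5562, -0.0074, 0.2011]
orientation: [-2.125, -2.291, -0.025]
contact_force: [2.8, 0.2, 1.2]
grip_width: 0.019
```

Call:
apply_moves --deltas '[{"xyz":[-0.004,-0.0003,0],"turn":0},{"xyz":[-0.004,-0.0003,0],"turn":0},{"xyz":[-0.004,-0.0003,0],"turn":0},{"xyz":[-0.004,-0.0003,0],"turn":0},{"xyz":[-0.004,-0.0003,0],"turn":0},{"xyz":[-0.004,-0.0003,0],"turn":0}]'

```text
clock: 6.72
tcp_pos: [0.531, -0.01, 0.201]
orientation: [-2.126, -2.288, -0.023]
contact_force: [4.5, 0.2, 3.7]
grip_width: 0.0192
```

```bash
python3 -c "
from h import *
st(); save('wrist','w3.png');save('scene','s3.png',(180,100,400,300),3)"
```

```text
t6.72 tcp [ 0.531 -0.01   0.201] z [-0.004  0.023 -1.   ] y [ 0.997  0.073 -0.002] F [4.5 0.2 3.7] M [ 0.1  -1.1  -0.17] w0.0192 q [-0.64  0.67  0.73  2.08 -0.75  0.68  0.67]
```

View pics/w3.png

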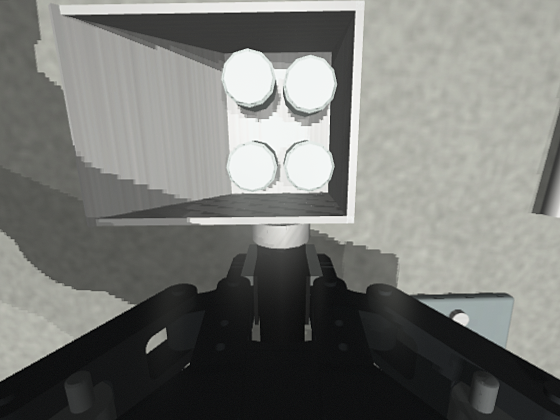

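View pics/s3.png

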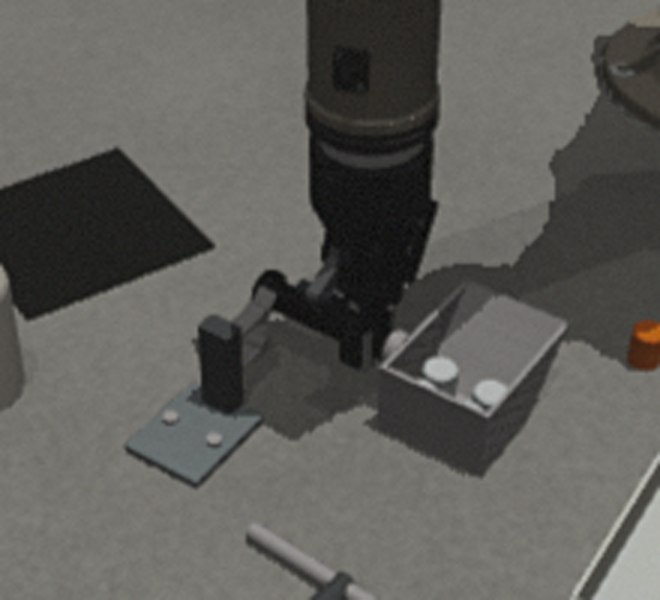

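Call:
apply_moves --deltas '[{"xyz":[-0.002,0,0.004],"turn":0},{"xyz":[-0.001,0,0.008],"turn":0},{"xyz":[0,0,0.01],"turn":0},{"xyz":[0,0,0.012],"turn":0},{"xyz":[0,0,0.012],"turn":0},{"xyz":[0,0,0.012],"turn":0},{"xyz":[0,0,0.01],"turn":0},{"xyz":[0,0,0.007],"turn":0},{"xyz":[0,0,0.0],"turn":0}]' --squeeze 120

```text
clock: 7.57
tcp_pos: [0.5285, -0.0099, 0.2774]
orientation: [-2.126, -2.289, -0.025]
contact_force: [0.5, 0.2, -4.2]
grip_width: 0.0187
```

```bash
python3 -c "
from h import *
st(); save('wrist','w4.png');save('scene','s4.png',(180,100,400,300),3)"
```

```text
t7.57 tcp [ 0.5285 -0.0099  0.2774] z [-0.002  0.024 -1.   ] y [ 0.997  0.074 -0.001] F [ 0.5  0.2 -4.2] M [-0.33 -0.08  0.01] w0.0187 q [-0.75  0.55  0.87  2.06 -0.62  0.81  0.57]
```

View pics/w4.png

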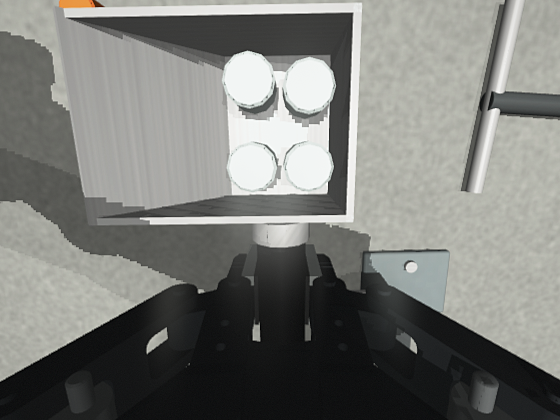

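View pics/s4.png

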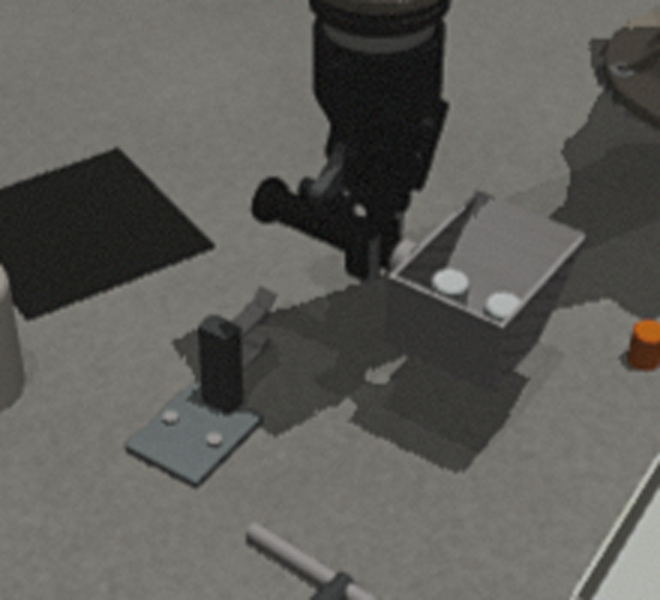

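Call:
apply_moves --deltas '[{"xyz":[0.002,0.008,0],"turn":0.005},{"xyz":[0.004,0.016,0],"turn":0.005},{"xyz":[0.0065,0.024,0],"turn":0.005},{"xyz":[0.007,0.026,0],"turn":0.005},{"xyz":[0.0075,0.027,0],"turn":0.005},{"xyz":[0.0075,0.027,0],"turn":0.005},{"xyz":[0.0075,0.027,0],"turn":0.005},{"xyz":[0.0075,0.027,0],"turn":0.005},{"xyz":[0.007,0.026,0],"turn":0.005},{"xyz":[0.0065,0.024,0],"turn":0.005},{"xyz":[0.004,0.016,0],"turn":0.005},{"xyz":[0.0025,0.009,0],"turn":0.005}]'

```text
clock: 8.67
tcp_pos: [0.5971, 0.2506, 0.2744]
orientation: [-2.049, -2.353, -0.019]
contact_force: [-0.8, 1.5, -4.5]
grip_width: 0.0189
```

Call:
apply_moves --deltas '[{"xyz":[0,0,-0.004],"turn":0},{"xyz":[0,0,-0.004],"turn":0},{"xyz":[0,0,0],"turn":0}]'

```text
clock: 8.92
tcp_pos: [0.5968, 0.2449, 0.2664]
orientation: [-2.058, -2.347, -0.016]
contact_force: [-0.5, -0.6, -4.7]
grip_width: 0.0188
```

```bash
python3 -c "
from h import *
st(); save('wrist','w5.png');save('scene','s5.png',(300,150,540,370),3);save('top','t5.png',(60,140,320,320),3)"
```

```text
t8.92 tcp [0.5968 0.2449 0.2664] z [-0.008  0.021 -1.   ] y [ 0.991  0.131 -0.006] F [-0.5 -0.6 -4.7] M [-0.24 -0.05 -0.07] w0.0188 q [-1.03  0.73  0.81  1.78 -0.68  0.93  0.21]
```

View pics/w5.png

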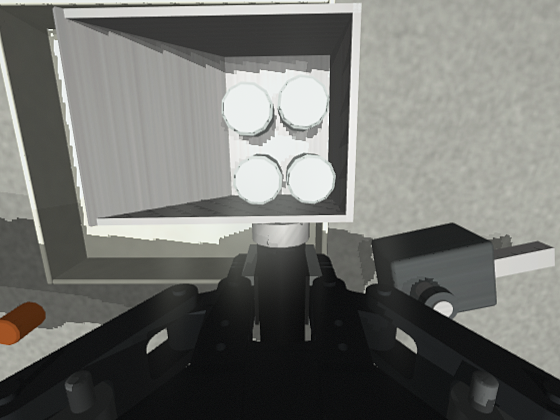

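View pics/s5.png

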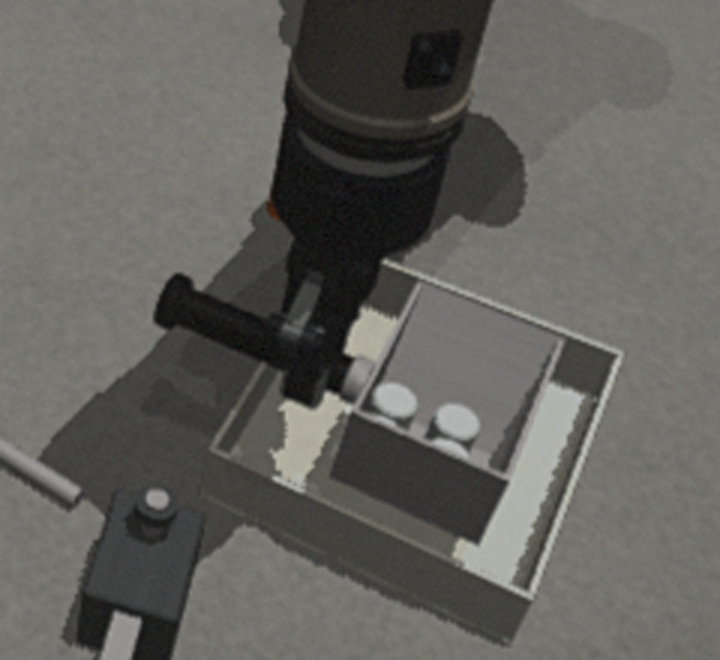

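View pics/t5.png

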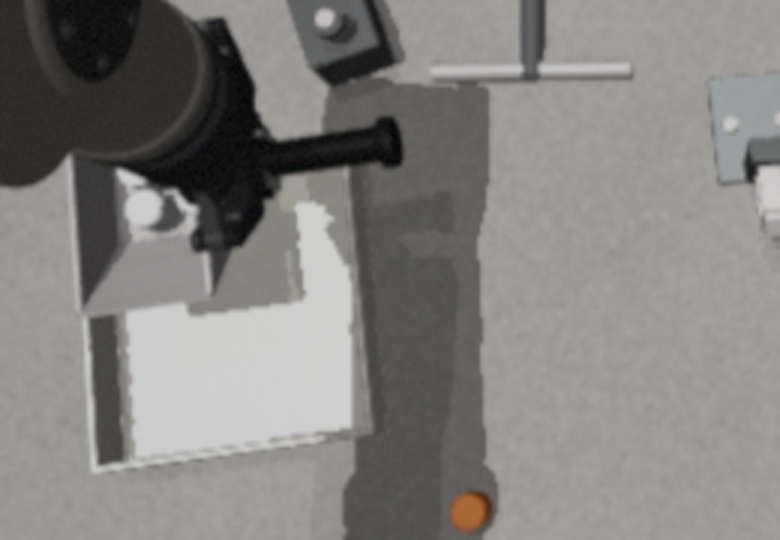

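```bash
python3 - <<'E'
from h import *
for p in [(333,2),(327,232),(326,255),(48,283),(2,12),(60,2)]: print(p,ray("wrist",*p,.045).round(4))
o,M=st(); g=o["tcp_pos"]+.155*M[:,2]; print("grasp",g)
c=np.array([.52,.289]);a=np.radians(7.7);tx=np.array([np.cos(a),np.sin(a)]);ty=np.array([-tx[1],tx[0]])
print("local",(g[:2]-c)@tx,(g[:2]-c)@ty)
for p in [(333,2),(327,232),(326,255),(48,283),(2,12)]: X=ray("wrist",*p,.045)[:2]-c; print((X@tx).round(4),(X@ty).round(4))
for p in [(333,2),(327,232),(362,4),(352,221),(55,10),(90,225)]: print("rim",ray("wrist",*p,.121).round(4))
E
```

```text
(333, 2) [0.6063 0.3914 0.045 ]
(327, 232) [0.6262 0.254  0.045 ]
(326, 255) [0.6284 0.2372 0.045 ]
(48, 283) [0.4333 0.1892 0.045 ]
(2, 12) [0.4165 0.3613 0.045 ]
(60, 2) [0.4502 0.3709 0.045 ]
t9.07 tcp [0.5974 0.2453 0.2677] z [-0.007  0.022 -1.   ] y [ 0.991  0.131 -0.004] F [ 0.9  1.  -4.2] M [-0.34 -0.16  0.03] w0.0187 q [-1.03  0.73  0.81  1.78 -0.68  0.93  0.21]
grasp [0.59635858 0.24881999 0.11270147]
local 0.07028650259138448 -0.05004870981523803
0.0992 0.0899
0.1006 -0.0489
0.1005 -0.0659
-0.0993 -0.0873
-0.0929 0.0856
rim [0.5989 0.3607 0.121 ]
rim [0.611  0.2771 0.121 ]
rim [0.6091 0.3615 0.121 ]
rim [0.6205 0.2832 0.121 ]
rim [0.502  0.3455 0.121 ]
rim [0.5125 0.267  0.121 ]
```

Call:
apply_moves --deltas '[{"xyz":[0,0,-0.006],"turn":0},{"xyz":[0,0,-0.006],"turn":0},{"xyz":[0,0,-0.006],"turn":0},{"xyz":[0,0,-0.004],"turn":0},{"xyz":[-0.0035,-0.0005,-0.0024],"turn":0},{"xyz":[-0.0035,-0.0005,-0.0024],"turn":0},{"xyz":[-0.0035,-0.0005,-0.003],"turn":0},{"xyz":[0,0,0],"turn":0}]' --squeeze 50

```text
clock: 9.73
tcp_pos: [0.5903, 0.245, 0.2411]
orientation: [-2.062, -2.352, -0.035]
contact_force: [4.4, -1.5, 10.5]
grip_width: 0.0189
```

```bash
python3 -c "
from h import *
st(); save('wrist','w6.png');save('scene','s6.png',(300,150,540,370),3)"
```

```text
t9.73 tcp [0.5903 0.245  0.2411] z [ 0.005  0.025 -1.   ] y [0.991 0.131 0.008] F [ 4.4 -1.5 10.5] M [-0.05 -1.54 -0.25] w0.0189 q [-1.02  0.75  0.78  1.81 -0.71  0.87  0.24]
```

View pics/w6.png

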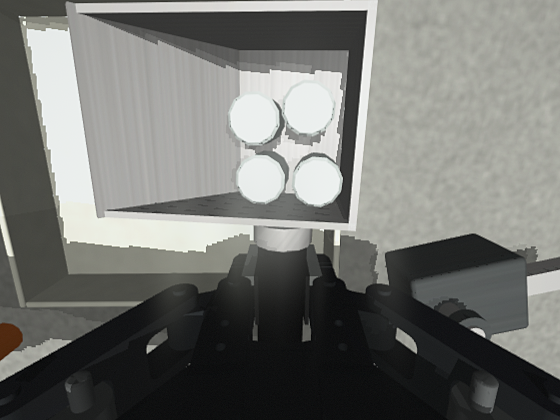

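View pics/s6.png

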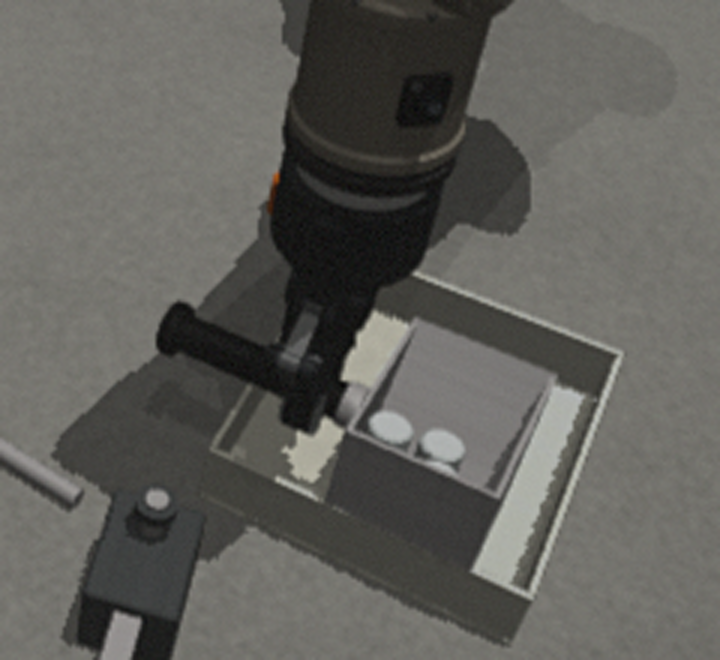

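Call:
apply_moves --deltas '[{"xyz":[-0.0025,-0.0003,-0.003],"turn":0},{"xyz":[-0.0025,-0.0003,-0.003],"turn":0},{"xyz":[-0.0025,-0.0003,-0.003],"turn":0},{"xyz":[-0.002,-0.0003,-0.003],"turn":0},{"xyz":[0,0,0],"turn":0}]'

```text
clock: 10.25
tcp_pos: [0.5793, 0.2431, 0.2279]
orientation: [-2.06, -2.35, -0.027]
contact_force: [-2.0, -1.5, -1.7]
grip_width: 0.0185
```

```bash
python3 -c "
from h import *
st(); save('wrist','w7.png');save('scene','s7.png',(300,150,540,370),3)"
```

```text
t10.25 tcp [0.5793 0.2431 0.2279] z [-0.001  0.024 -1.   ] y [0.991 0.131 0.002] F [-2.  -1.5 -1.7] M [0.28 0.23 0.03] w0.0185 q [-1.02  0.75  0.77  1.84 -0.72  0.84  0.25]
```

View pics/w7.png

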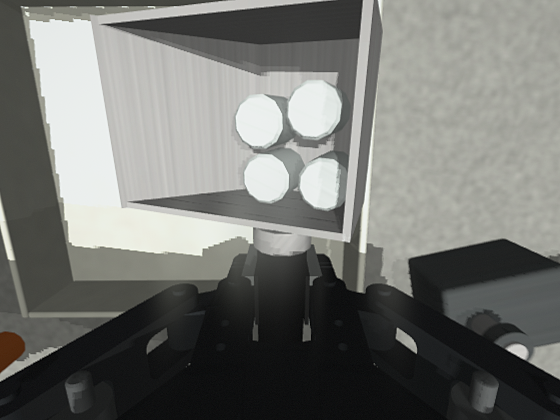

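View pics/s7.png

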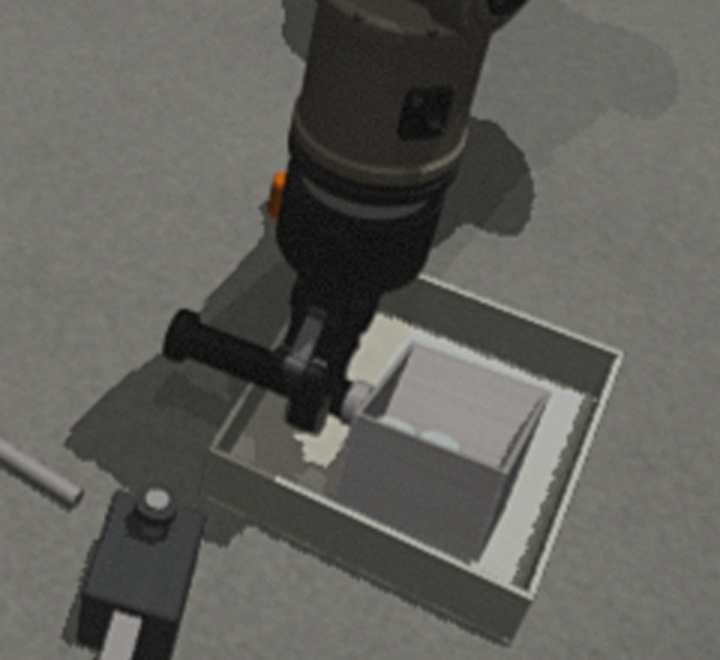

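Call:
apply_moves --deltas '[{"xyz":[0,0,-0.003],"turn":0},{"xyz":[-0.001,0,-0.003],"turn":0},{"xyz":[-0.001,0,-0.003],"turn":0},{"xyz":[-0.001,0,-0.002],"turn":0},{"xyz":[0,0,0],"turn":0}]'

```text
clock: 10.77
tcp_pos: [0.5737, 0.2446, 0.2138]
orientation: [-2.054, -2.35, -0.018]
contact_force: [-0.5, -0.8, -4.7]
grip_width: 0.0186
```

```bash
python3 -c "
from h import *
st(); save('wrist','w8.png');save('scene','s8.png',(300,150,540,370),3)"
```

```text
t10.77 tcp [0.5737 0.2446 0.2138] z [-0.008  0.022 -1.   ] y [ 0.991  0.134 -0.005] F [-0.5 -0.8 -4.7] M [-0.33 -0.01 -0.  ] w0.0186 q [-1.02  0.76  0.75  1.85 -0.74  0.82  0.26]
```

View pics/w8.png

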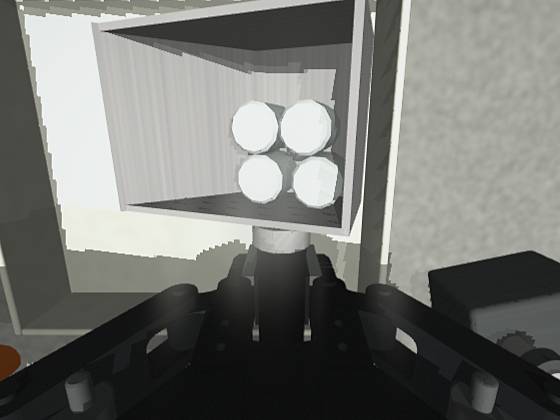

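View pics/s8.png

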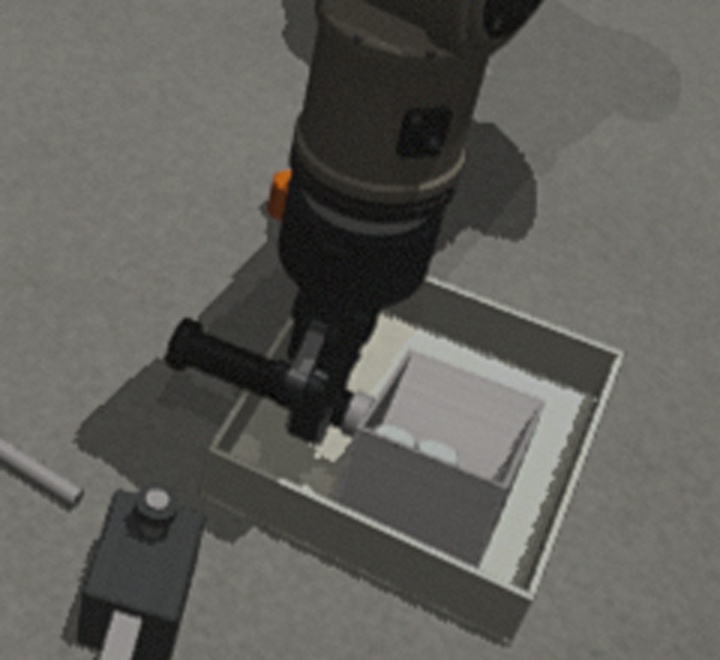

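Call:
apply_moves --deltas '[{"xyz":[0,0,0.012],"turn":0},{"xyz":[0,0,0.012],"turn":0},{"xyz":[0,0,0.012],"turn":0},{"xyz":[0.003,0.0,0.012],"turn":0},{"xyz":[0.007,0.001,0],"turn":0},{"xyz":[0.007,0.001,0],"turn":0},{"xyz":[0,0,-0.006],"turn":0},{"xyz":[0,0,-0.008],"turn":0},{"xyz":[0,0,-0.008],"turn":0},{"xyz":[0,0,-0.003],"turn":0},{"xyz":[0,0,0],"turn":0}]'

```text
clock: 11.78
tcp_pos: [0.5905, 0.2462, 0.2358]
orientation: [-2.054, -2.349, -0.015]
contact_force: [0.1, -0.9, -5.6]
grip_width: 0.0187
```

```bash
python3 -c "
from h import *
st(); save('scene','s9.png',(300,150,540,370),3)"
```

```text
t11.78 tcp [0.5905 0.2462 0.2358] z [-0.01   0.021 -1.   ] y [ 0.991  0.133 -0.007] F [ 0.1 -0.9 -5.6] M [-0.27 -0.01  0.05] w0.0187 q [-1.01  0.76  0.77  1.81 -0.71  0.88  0.24]
```

View pics/s9.png

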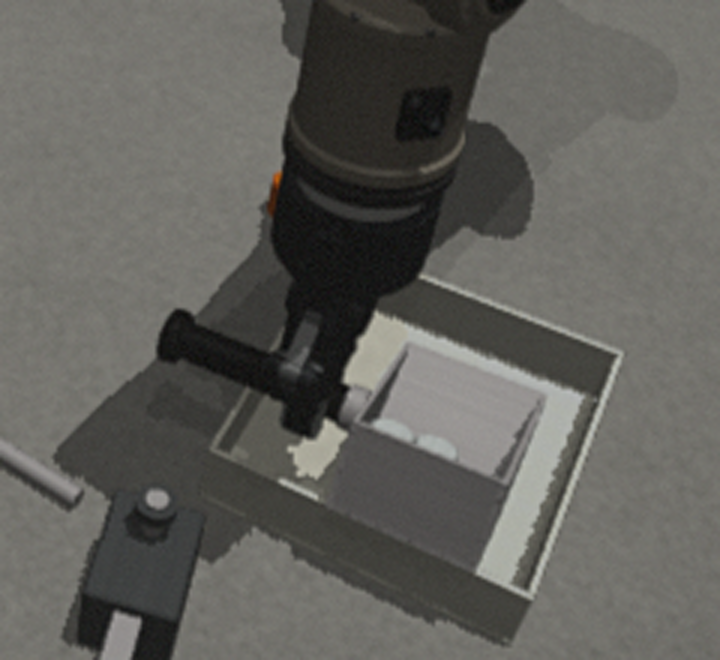

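Call:
apply_moves --deltas '[{"xyz":[0,0,-0.003],"turn":0},{"xyz":[0,0,-0.003],"turn":0},{"xyz":[-0.002,-0.0003,-0.003],"turn":0},{"xyz":[-0.002,-0.0003,-0.003],"turn":0}]'

```text
clock: 12.17
tcp_pos: [0.59, 0.244, 0.2298]
orientation: [-2.061, -2.35, -0.029]
contact_force: [-5.2, -7.2, 29.4]
grip_width: 0.0185
```

```bash
python3 -c "
from h import *
st(); save('scene','s10.png',(300,150,540,370),3)"
```

```text
t12.17 tcp [0.59   0.244  0.2298] z [ 0.001  0.024 -1.   ] y [0.991 0.131 0.004] F [-5.2 -7.2 29.4] M [-0.42  0.1   0.04] w0.0185 q [-1.01  0.76  0.77  1.82 -0.72  0.86  0.25]
```

View pics/s10.png

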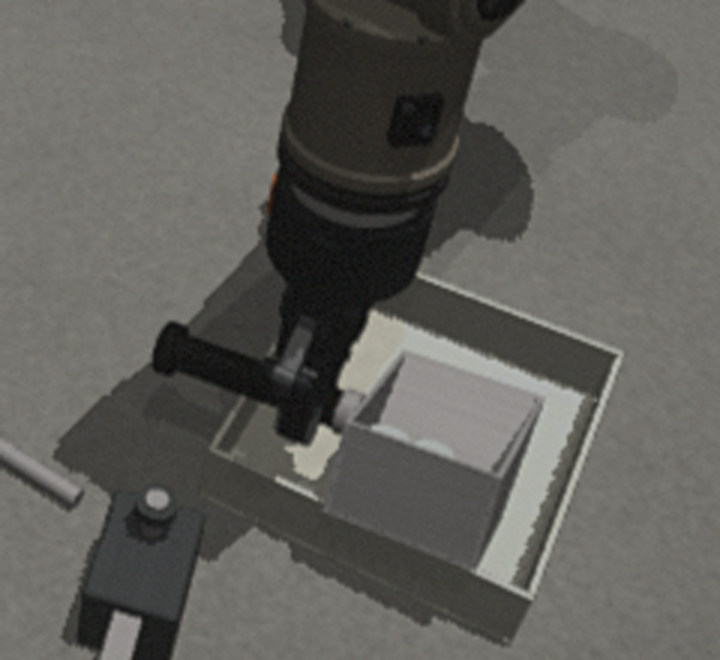

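Call:
apply_moves --deltas '[{"xyz":[-0.0025,-0.0003,-0.002],"turn":0},{"xyz":[-0.0025,-0.0003,-0.003],"turn":0},{"xyz":[-0.002,-0.0003,-0.003],"turn":0},{"xyz":[-0.001,0,-0.003],"turn":0}]' --squeeze 40

```text
clock: 12.55
tcp_pos: [0.579, 0.2439, 0.2155]
orientation: [-2.055, -2.348, -0.02]
contact_force: [8.4, 5.7, -6.2]
grip_width: 0.0185
```

```bash
python3 -c "
from h import *
st(); save('scene','s11.png',(300,150,540,370),3); save('wrist','w11.png')"
```

```text
t12.55 tcp [0.579  0.2439 0.2155] z [-0.007  0.023 -1.   ] y [ 0.991  0.133 -0.004] F [ 8.4  5.7 -6.2] M [ 0.69 -0.99  0.34] w0.0185 q [-1.01  0.77  0.75  1.84 -0.74  0.83  0.26]
```

View pics/s11.png

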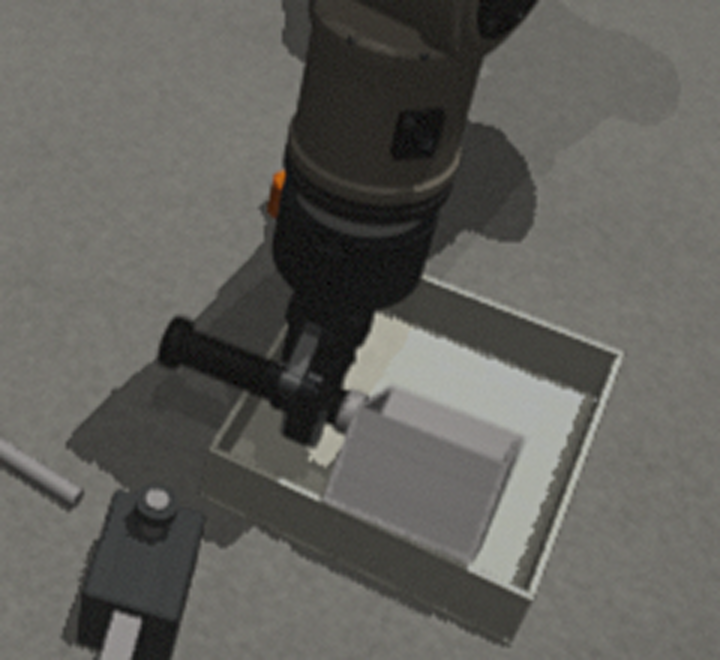

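View pics/w11.png

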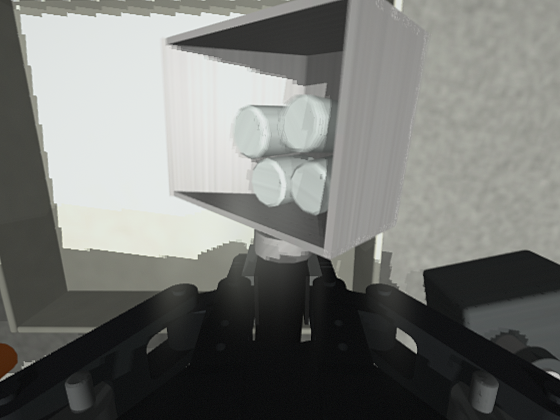

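Call:
apply_moves --deltas '[{"xyz":[-0.001,0,0.003],"turn":0},{"xyz":[-0.005,-0.0007,0.002],"turn":0},{"xyz":[-0.01,-0.0013,0],"turn":0},{"xyz":[-0.011,-0.0015,0],"turn":0},{"xyz":[-0.011,-0.0015,0],"turn":0},{"xyz":[-0.011,-0.0015,0],"turn":0},{"xyz":[-0.011,-0.0015,0],"turn":0},{"xyz":[-0.01,-0.0013,0],"turn":0},{"xyz":[-0.007,-0.001,0],"turn":0},{"xyz":[-0.003,-0.0004,0],"turn":0},{"xyz":[0,0,0],"turn":0}]' --squeeze 60

```text
clock: 13.57
tcp_pos: [0.4989, 0.2338, 0.2201]
orientation: [-2.055, -2.349, -0.02]
contact_force: [0.2, -3.8, 4.2]
grip_width: 0.0187
```

```bash
python3 -c "
from h import *
st(); save('scene','s12.png',(300,150,540,370),3); save('wrist','w12.png')"
```

```text
t13.57 tcp [0.4989 0.2338 0.2201] z [-0.007  0.023 -1.   ] y [ 0.991  0.133 -0.004] F [ 0.2 -3.8  4.2] M [-0.9   0.08  0.07] w0.0187 q [-1.11  0.67  0.77  2.03 -0.73  0.74  0.26]
```

View pics/s12.png

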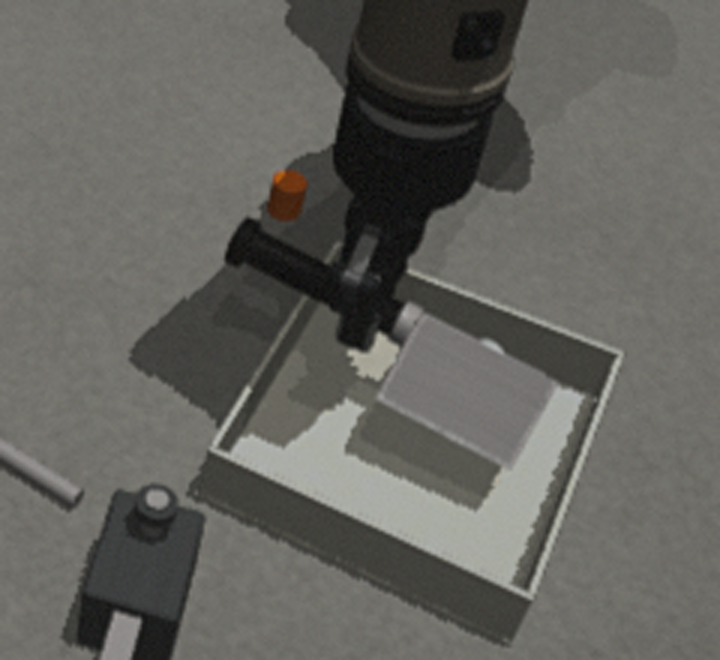

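View pics/w12.png

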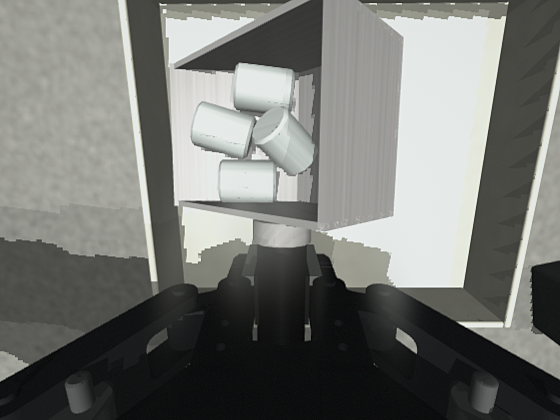

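Call:
apply_moves --deltas '[{"xyz":[0,0,0.003],"turn":0},{"xyz":[0,0,0.003],"turn":0},{"xyz":[-0.004,-0.0005,0.002],"turn":0},{"xyz":[-0.004,-0.0005,0.002],"turn":0}]'

```text
clock: 14.0
tcp_pos: [0.493, 0.2341, 0.2304]
orientation: [-2.058, -2.353, -0.028]
contact_force: [11.2, 1.1, -6.4]
grip_width: 0.019
```

```bash
python3 -c "
from h import *
st(); save('wrist','w13.png')"
```

```text
t14.00 tcp [0.493  0.2341 0.2304] z [-0.     0.024 -1.   ] y [0.991 0.133 0.003] F [11.2  1.1 -6.4] M [-0.1  -2.99 -0.28] w0.0190 q [-1.14  0.64  0.79  2.04 -0.72  0.74  0.24]
```

View pics/w13.png

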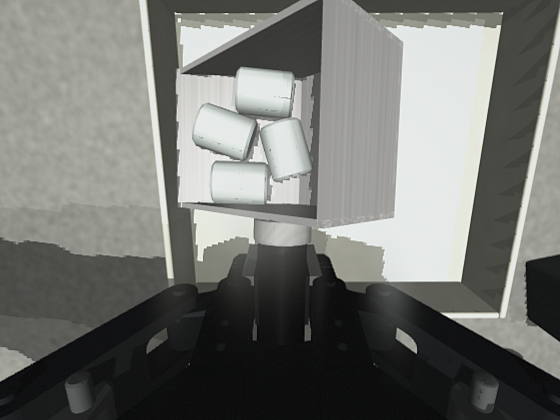

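Call:
apply_moves --deltas '[{"xyz":[-0.004,-0.0005,0.003],"turn":0},{"xyz":[-0.004,-0.0005,0.003],"turn":0},{"xyz":[-0.004,-0.0005,0.002],"turn":0},{"xyz":[-0.004,-0.0005,0.002],"turn":0}]' --squeeze 50

```text
clock: 14.38
tcp_pos: [0.4808, 0.2331, 0.2429]
orientation: [-2.064, -2.355, -0.045]
contact_force: [19.7, 4.8, -9.2]
grip_width: 0.019
```

```bash
python3 -c "
from h import *
st(); save('wrist','w14.png'); save('scene','s14.png',(300,150,540,370),3)"
```

```text
t14.38 tcp [0.4808 0.2331 0.2429] z [ 0.012  0.028 -1.   ] y [0.991 0.131 0.015] F [19.7  4.8 -9.2] M [ 1.03 -5.41 -0.78] w0.0190 q [-1.17  0.61  0.81  2.07 -0.7   0.73  0.22]
```

View pics/w14.png

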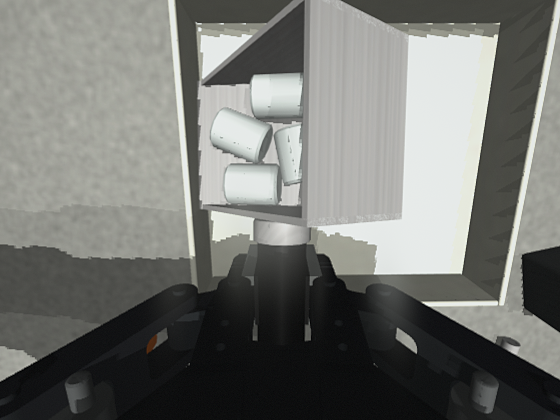

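View pics/s14.png

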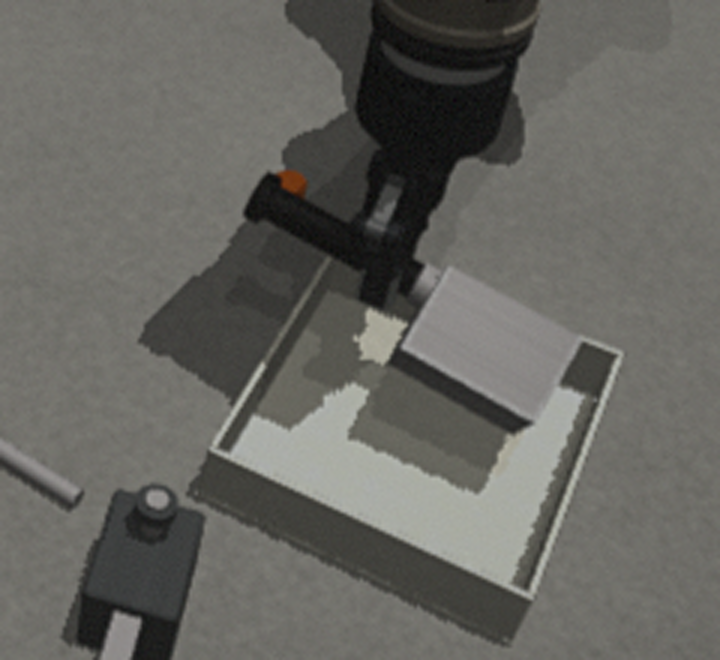

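Call:
apply_moves --deltas '[{"xyz":[-0.005,-0.0006,0],"turn":0},{"xyz":[-0.005,-0.0006,0],"turn":0},{"xyz":[-0.005,-0.0006,0],"turn":0},{"xyz":[-0.003,-0.0004,0],"turn":0}]' --squeeze 45

```text
clock: 14.82
tcp_pos: [0.4669, 0.2311, 0.2453]
orientation: [-2.071, -2.358, -0.06]
contact_force: [12.2, 1.1, 4.8]
grip_width: 0.0188
```

```bash
python3 -c "
from h import *
st(); save('wrist','w15.png'); save('scene','s15.png',(300,150,540,370),3)"
```

```text
t14.82 tcp [0.4669 0.2311 0.2453] z [ 0.024  0.03  -0.999] y [0.991 0.129 0.027] F [12.2  1.1  4.8] M [ 0.08 -3.44 -0.21] w0.0188 q [-1.2   0.58  0.82  2.1  -0.7   0.71  0.21]
```

View pics/w15.png

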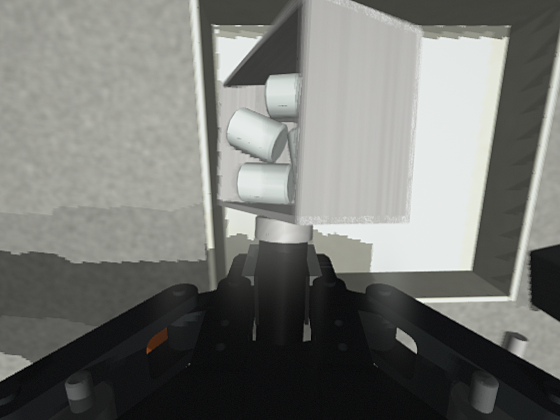

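View pics/s15.png

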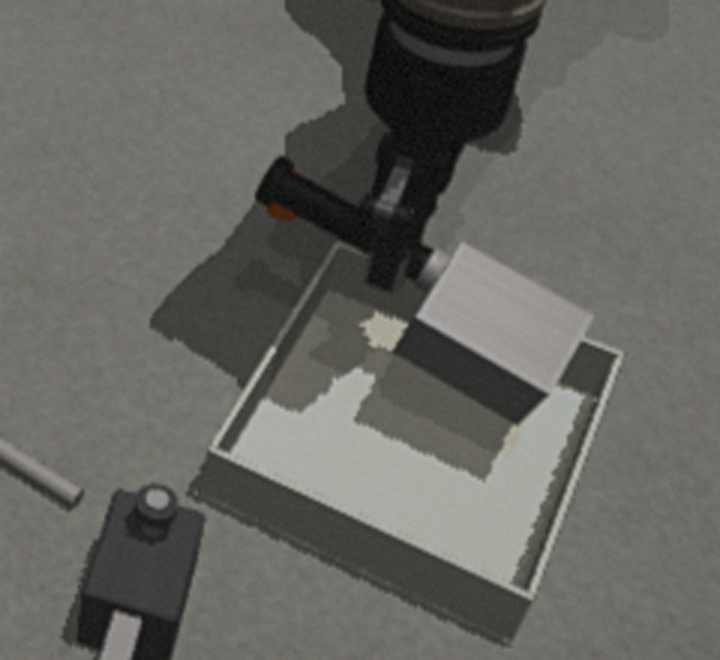

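Call:
apply_moves --deltas '[{"xyz":[-0.004,-0.0005,0.002],"turn":0},{"xyz":[-0.004,-0.0005,0.001],"turn":0},{"xyz":[-0.004,-0.0005,0.001],"turn":0},{"xyz":[-0.004,-0.0005,0.001],"turn":0}]'

```text
clock: 15.25
tcp_pos: [0.4485, 0.2279, 0.2489]
orientation: [-2.068, -2.356, -0.05]
contact_force: [22.4, 0.9, -5.1]
grip_width: 0.0187
```

```bash
python3 -c "
from h import *
st(); save('wrist','w16.png'); save('scene','s16.png',(300,150,540,370),3)"
```

```text
t15.25 tcp [0.4485 0.2279 0.2489] z [ 0.016  0.028 -0.999] y [0.991 0.129 0.019] F [22.4  0.9 -5.1] M [ 0.78 -6.03 -0.69] w0.0187 q [-1.24  0.56  0.84  2.14 -0.69  0.7   0.2 ]
```

View pics/w16.png

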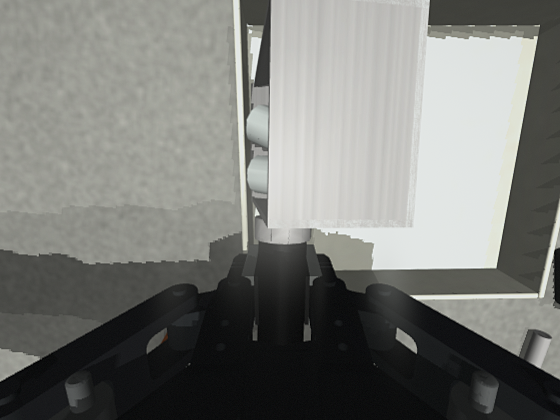

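View pics/s16.png

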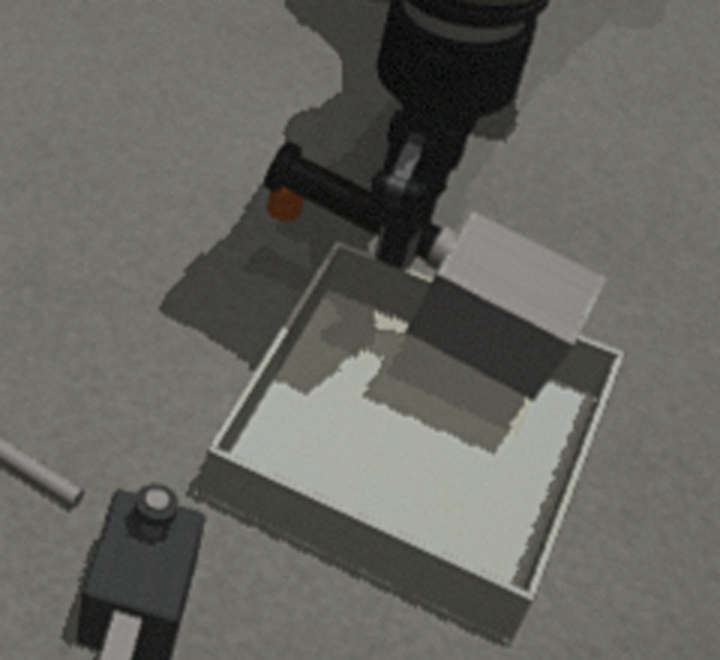

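Call:
apply_moves --deltas '[{"xyz":[0.005,0.0007,0],"turn":0},{"xyz":[0.01,0.0013,0.002],"turn":0},{"xyz":[0.012,0.0016,0.004],"turn":0},{"xyz":[0.008,0.001,0.004],"turn":0},{"xyz":[0,0,0],"turn":0},{"xyz":[0,0,0],"turn":0}]' --squeeze 70

```text
clock: 15.85
tcp_pos: [0.4767, 0.2318, 0.2548]
orientation: [-2.056, -2.35, -0.022]
contact_force: [2.4, 0.1, -5.7]
grip_width: 0.0185
```

```bash
python3 -c "
from h import *
st(); save('wrist','w17.png'); save('top','t17.png',(60,140,320,320),3)"
```

```text
t15.85 tcp [0.4767 0.2318 0.2548] z [-0.005  0.023 -1.   ] y [ 0.991  0.133 -0.002] F [ 2.4  0.1 -5.7] M [-0.22 -0.86 -0.22] w0.0185 q [-1.19  0.59  0.84  2.07 -0.67  0.77  0.2 ]
```

View pics/w17.png

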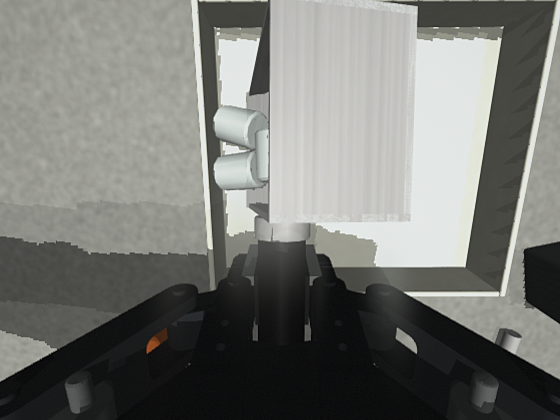

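View pics/t17.png

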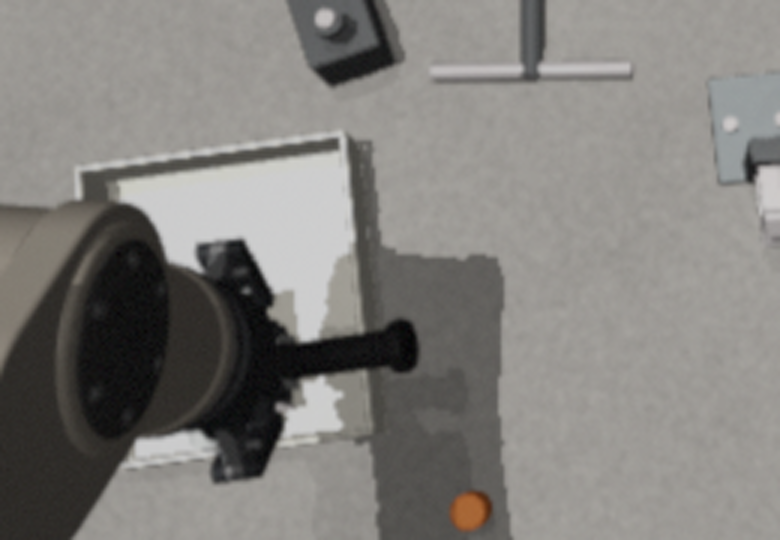

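Call:
apply_moves --deltas '[{"xyz":[0.004,0.0005,0.006],"turn":0},{"xyz":[0,0,0.006],"turn":0},{"xyz":[0,0,0],"turn":0},{"xyz":[0,0,0],"turn":0}]'

```text
clock: 16.28
tcp_pos: [0.4807, 0.2323, 0.2675]
orientation: [-2.055, -2.35, -0.023]
contact_force: [2.3, -0.2, -5.6]
grip_width: 0.0191
```

```bash
python3 -c "
from h import *
st(); save('wrist','w18.png'); save('scene','s18.png',(300,150,540,370),3)"
```

```text
t16.28 tcp [0.4807 0.2323 0.2675] z [-0.005  0.024 -1.   ] y [ 0.991  0.133 -0.002] F [ 2.3 -0.2 -5.6] M [-0.21 -1.04 -0.19] w0.0191 q [-1.2   0.58  0.86  2.05 -0.65  0.79  0.19]
```

View pics/w18.png

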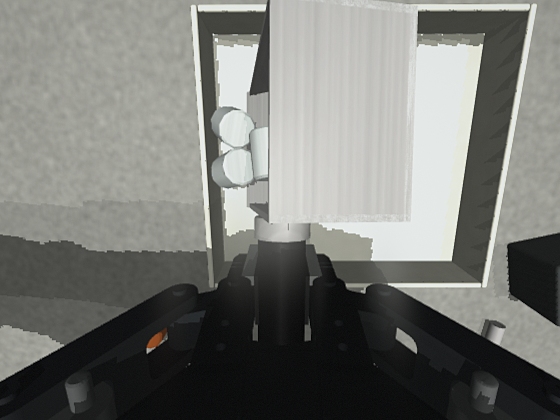

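View pics/s18.png

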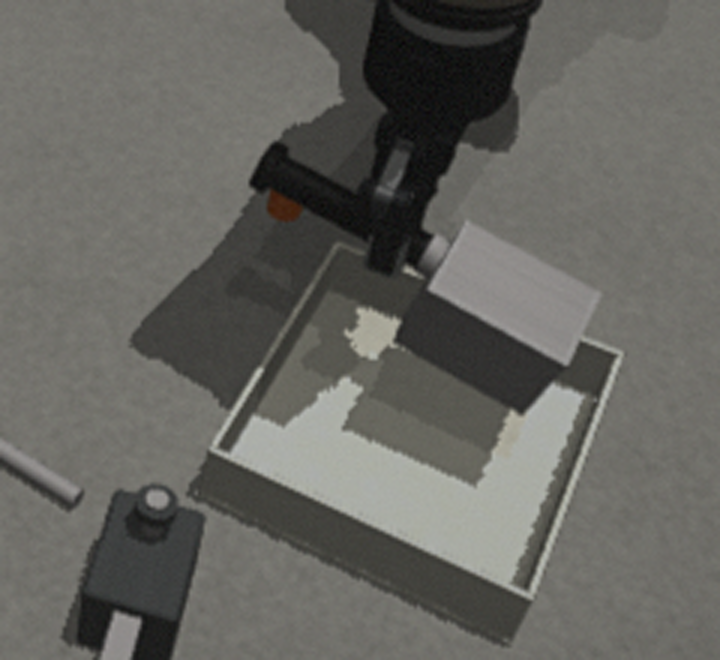

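Call:
apply_moves --deltas '[{"xyz":[0.03,0.004,0],"turn":0},{"xyz":[0.03,0.004,0],"turn":0},{"xyz":[0,0,0],"turn":0},{"xyz":[0,0,0],"turn":0},{"xyz":[0,0,0],"turn":0}]' --squeeze 120

```text
clock: 16.8
tcp_pos: [0.5402, 0.2397, 0.2667]
orientation: [-2.055, -2.349, -0.019]
contact_force: [1.0, -1.4, 0.5]
grip_width: 0.019
```

```bash
python3 -c "
from h import *
st(); save('wrist','w19.png'); save('scene','s19.png',(300,150,540,370),3)"
```

```text
t16.80 tcp [0.5402 0.2397 0.2667] z [-0.007  0.023 -1.   ] y [ 0.991  0.133 -0.004] F [ 1.  -1.4  0.5] M [-0.37 -0.41 -0.07] w0.0190 q [-1.11  0.66  0.83  1.92 -0.67  0.86  0.21]
```

View pics/w19.png

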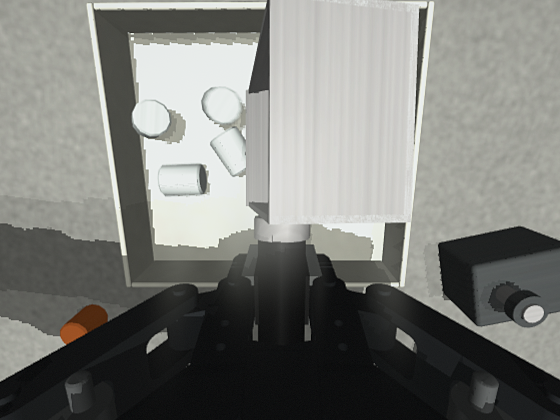

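View pics/s19.png

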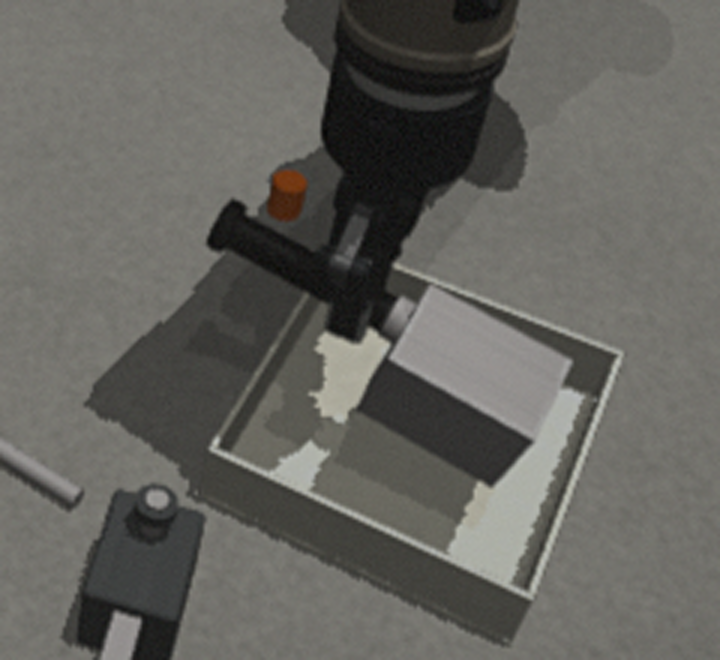

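All four slugs show in the tray at (152,118), (222,105), (231,150) and (182,180), and the cup is still rolled to about 85°. Next I'll lift it, check that it's empty, and move to clear table to roll it back upright.

Call:
apply_moves --deltas '[{"xyz":[0,0,0.012],"turn":0},{"xyz":[0,0,0.018],"turn":0},{"xyz":[0,0,0.018],"turn":0},{"xyz":[-0.004,-0.015,0.004],"turn":0},{"xyz":[-0.008,-0.03,0],"turn":0},{"xyz":[-0.009,-0.036,0],"turn":0},{"xyz":[-0.009,-0.036,0],"turn":0},{"xyz":[-0.009,-0.036,0],"turn":0},{"xyz":[-0.009,-0.036,0],"turn":0},{"xyz":[-0.008,-0.03,0],"turn":0},{"xyz":[-0.006,-0.024,0],"turn":0},{"xyz":[-0.003,-0.012,0],"turn":0}]'

```text
clock: 17.9
tcp_pos: [0.473, -0.0184, 0.3191]
orientation: [-2.059, -2.344, -0.02]
contact_force: [-0.6, 0.4, -3.5]
grip_width: 0.0186
```

```bash
python3 -c "
from h import *
st(); save('top','t20.png'); save('scene','s20.png',(180,100,540,370),2)"
```

```text
t17.90 tcp [ 0.473  -0.0184  0.3191] z [-0.008  0.024 -1.   ] y [ 0.992  0.129 -0.005] F [-0.6  0.4 -3.5] M [-0.23  0.03  0.01] w0.0186 q [-0.87  0.4   0.98  2.15 -0.49  0.83  0.55]
```

View pics/t20.png

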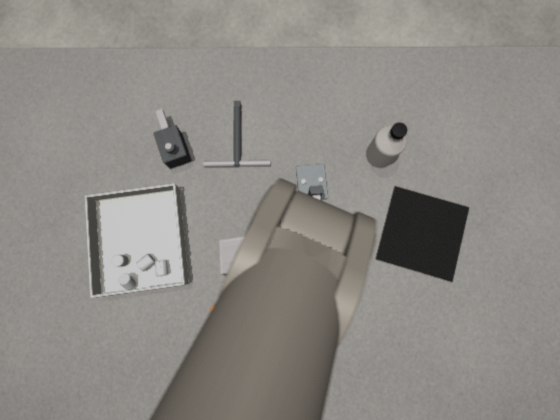

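View pics/s20.png

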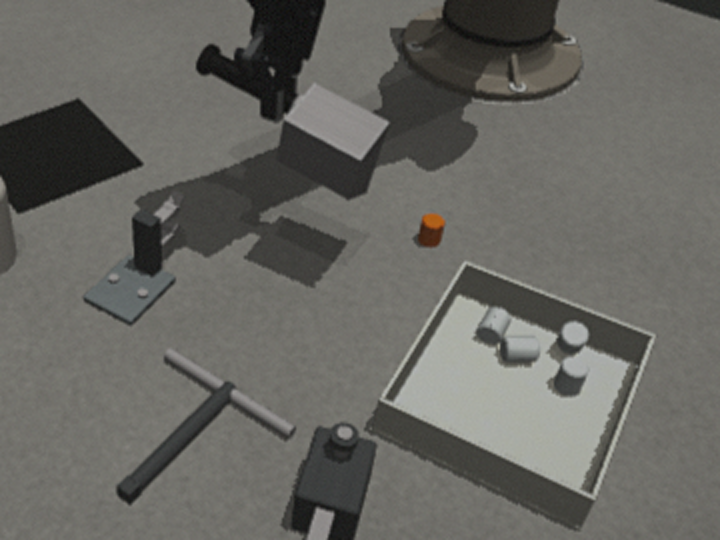

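Call:
apply_moves --deltas '[{"xyz":[0,0,-0.012],"turn":0},{"xyz":[0,0,-0.016],"turn":0},{"xyz":[0,0,-0.016],"turn":0},{"xyz":[0,0,-0.014],"turn":0},{"xyz":[0,0,-0.01],"turn":0},{"xyz":[0,0,-0.006],"turn":0},{"xyz":[0,0,-0.003],"turn":0},{"xyz":[0,0,0],"turn":0}]' --squeeze 50

```text
clock: 18.67
tcp_pos: [0.4762, -0.016, 0.2426]
orientation: [-2.057, -2.351, -0.021]
contact_force: [-0.8, -6.2, 9.6]
grip_width: 0.0185
```

```bash
python3 -c "
from h import *
st(); save('scene','s21.png',(180,60,400,260),3)"
```

```text
t18.67 tcp [ 0.4762 -0.016   0.2426] z [-0.005  0.022 -1.   ] y [ 0.991  0.133 -0.002] F [-0.8 -6.2  9.6] M [-0.68  0.87  0.29] w0.0185 q [-0.73  0.53  0.81  2.19 -0.66  0.69  0.69]
```

View pics/s21.png

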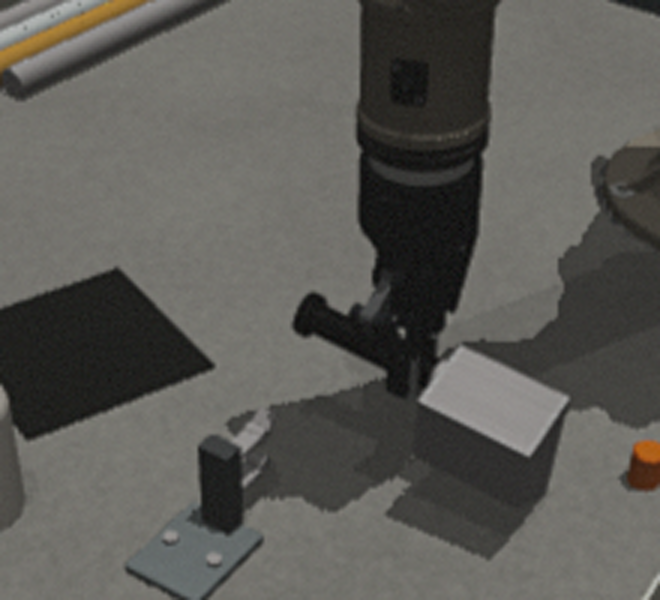

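Call:
apply_moves --deltas '[{"xyz":[0.005,0.0007,-0.001],"turn":0},{"xyz":[0.005,0.0007,-0.002],"turn":0},{"xyz":[0.005,0.0007,-0.003],"turn":0},{"xyz":[0.005,0.0007,-0.003],"turn":0},{"xyz":[0.005,0.0007,-0.003],"turn":0}]'

```text
clock: 19.13
tcp_pos: [0.5004, -0.0114, 0.2304]
orientation: [-2.052, -2.351, -0.02]
contact_force: [-5.2, -4.9, 10.0]
grip_width: 0.0189
```

```bash
python3 -c "
from h import *
st(); save('scene','s22.png',(180,60,400,260),3)"
```

```text
t19.13 tcp [ 0.5004 -0.0114  0.2304] z [-0.008  0.024 -1.   ] y [ 0.991  0.135 -0.005] F [-5.2 -4.9 10. ] M [-0.41  2.24  0.76] w0.0189 q [-0.69  0.58  0.78  2.14 -0.69  0.7   0.7 ]
```

View pics/s22.png

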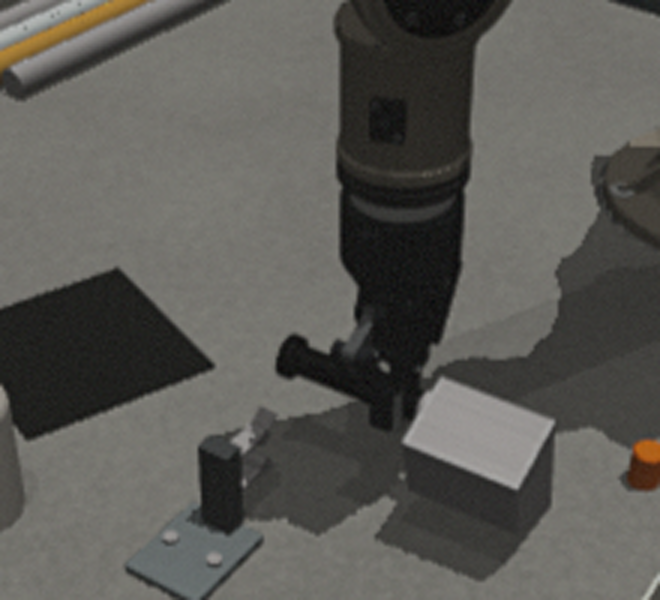

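Call:
apply_moves --deltas '[{"xyz":[0.004,0.0005,-0.003],"turn":0},{"xyz":[0.004,0.0005,-0.004],"turn":0},{"xyz":[0.004,0.0005,-0.004],"turn":0},{"xyz":[0.004,0.0005,-0.004],"turn":0},{"xyz":[0.002,0.0003,-0.002],"turn":0}]'

```text
clock: 19.6
tcp_pos: [0.5187, -0.0099, 0.2137]
orientation: [-2.054, -2.35, -0.02]
contact_force: [-1.6, -1.0, -4.7]
grip_width: 0.0188
```

```bash
python3 -c "
from h import *
st(); save('scene','s23.png',(180,60,400,260),3);save('wrist','w23.png')"
```

```text
t19.60 tcp [ 0.5187 -0.0099  0.2137] z [-0.007  0.023 -1.   ] y [ 0.991  0.134 -0.004] F [-1.6 -1.  -4.7] M [-0.48  0.14  0.08] w0.0188 q [-0.66  0.63  0.74  2.1  -0.72  0.69  0.71]
```

View pics/s23.png

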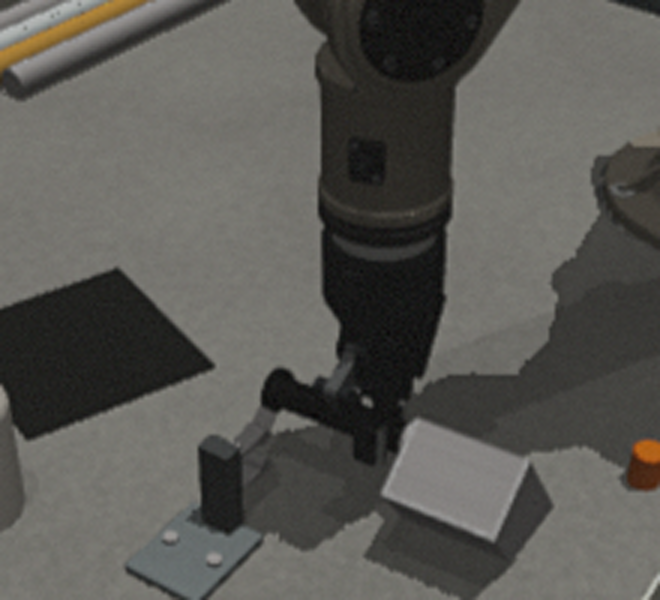

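View pics/w23.png

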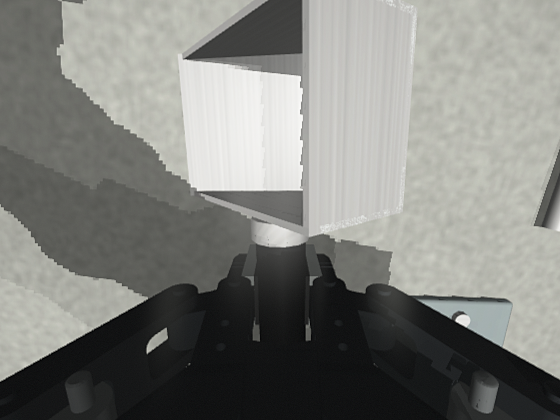

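Call:
apply_moves --deltas '[{"xyz":[-0.008,-0.001,0.005],"turn":0},{"xyz":[-0.015,-0.002,0.003],"turn":0},{"xyz":[-0.02,-0.003,0],"turn":0},{"xyz":[-0.015,-0.002,0],"turn":0},{"xyz":[0,0,-0.004],"turn":0},{"xyz":[0.003,0.0004,-0.005],"turn":0},{"xyz":[0.003,0.0004,-0.003],"turn":0},{"xyz":[0.003,0.0004,-0.002],"turn":0}]'

```text
clock: 20.37
tcp_pos: [0.4687, -0.0157, 0.2065]
orientation: [-2.05, -2.348, -0.017]
contact_force: [-10.4, -3.0, 16.0]
grip_width: 0.0189
```

```bash
python3 -c "
from h import *
st(); save('scene','s24.png',(180,60,400,260),3)"
```

```text
t20.37 tcp [ 0.4687 -0.0157  0.2065] z [-0.011  0.024 -1.   ] y [ 0.991  0.135 -0.008] F [-10.4  -3.   16. ] M [-0.4   3.77  0.48] w0.0189 q [-0.66  0.58  0.73  2.22 -0.74  0.62  0.75]
```

View pics/s24.png

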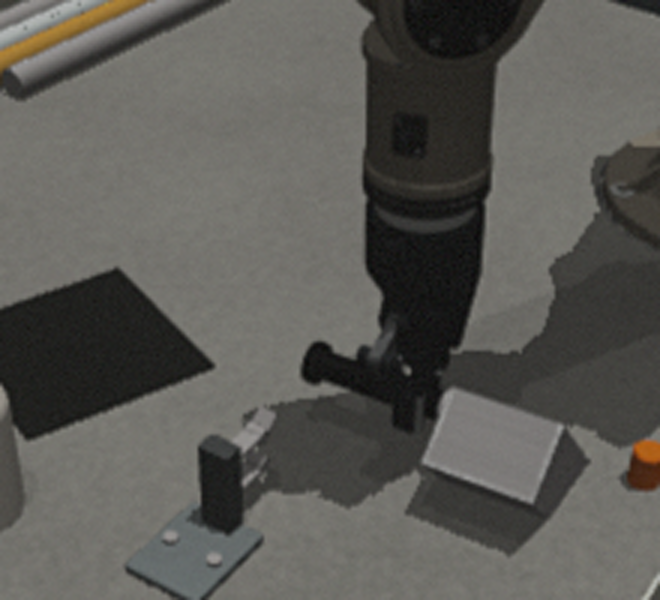

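Call:
apply_moves --deltas '[{"xyz":[0.005,0.0007,0],"turn":0},{"xyz":[0.005,0.0007,0],"turn":0},{"xyz":[0.005,0.0007,0],"turn":0},{"xyz":[0.005,0.0007,0],"turn":0}]' --squeeze 40

```text
clock: 20.75
tcp_pos: [0.4883, -0.0133, 0.2065]
orientation: [-2.05, -2.347, -0.016]
contact_force: [-8.9, -2.3, 11.7]
grip_width: 0.0189
```

```bash
python3 -c "
from h import *
st(); save('scene','s25.png',(180,60,400,260),3)"
```

```text
t20.75 tcp [ 0.4883 -0.0133  0.2065] z [-0.013  0.024 -1.   ] y [ 0.991  0.134 -0.009] F [-8.9 -2.3 11.7] M [-0.17  3.17  0.4 ] w0.0189 q [-0.66  0.6   0.73  2.17 -0.73  0.64  0.74]
```

View pics/s25.png

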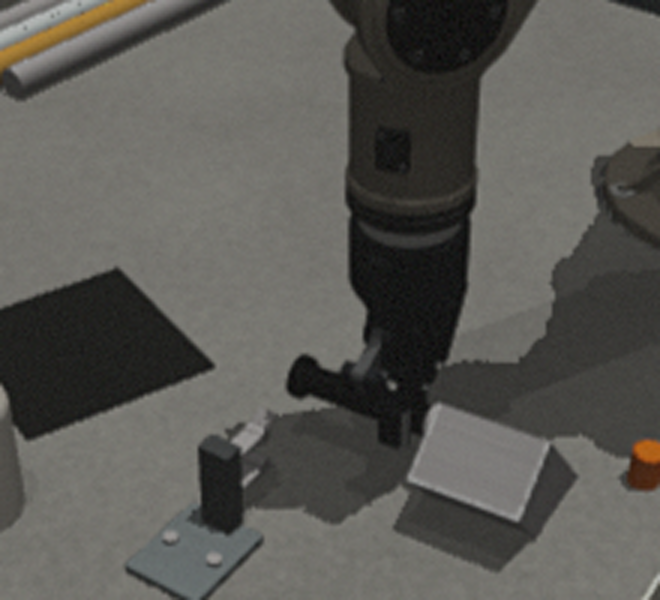

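Call:
apply_moves --deltas '[{"xyz":[0.002,0.0003,-0.002],"turn":0},{"xyz":[0.005,0.0007,-0.001],"turn":0},{"xyz":[0.005,0.0007,0],"turn":0},{"xyz":[0.005,0.0007,0],"turn":0}]' --squeeze 22

```text
clock: 21.13
tcp_pos: [0.5046, -0.012, 0.2041]
orientation: [-2.051, -2.345, -0.014]
contact_force: [-15.1, -4.0, 23.9]
grip_width: 0.0189
```

```bash
python3 -c "
from h import *
st(); save('scene','s26.png',(180,60,400,260),3)"
```

```text
t21.13 tcp [ 0.5046 -0.012   0.2041] z [-0.014  0.024 -1.   ] y [ 0.991  0.133 -0.01 ] F [-15.1  -4.   23.9] M [0.01 3.86 0.65] w0.0189 q [-0.65  0.63  0.73  2.14 -0.74  0.66  0.73]
```

View pics/s26.png

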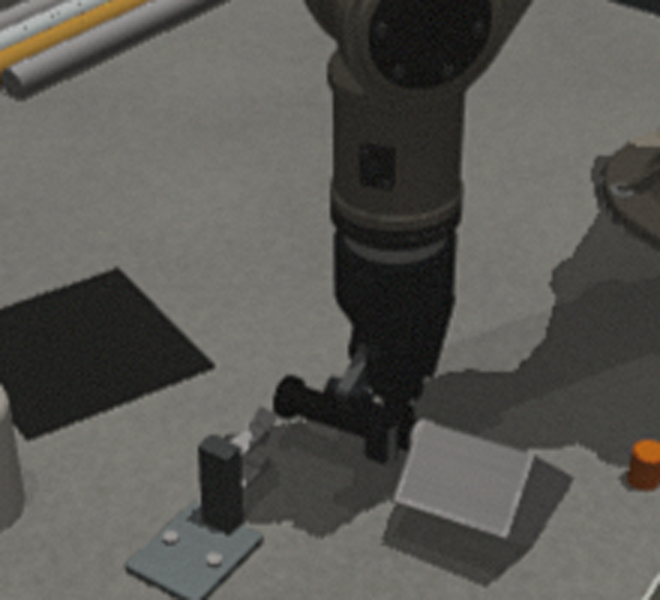

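Call:
apply_moves --deltas '[{"xyz":[0.005,0.0007,0],"turn":0},{"xyz":[0.005,0.0007,-0.001],"turn":0},{"xyz":[0.004,0.0005,-0.001],"turn":0}]'

```text
clock: 21.43
tcp_pos: [0.5173, -0.011, 0.2025]
orientation: [-2.048, -2.343, -0.011]
contact_force: [-26.6, -9.4, 44.6]
grip_width: 0.0186
```

```bash
python3 -c "
from h import *
st(); save('scene','s27.png',(180,60,400,260),3)"
```

```text
t21.43 tcp [ 0.5173 -0.011   0.2025] z [-0.018  0.025 -1.   ] y [ 0.991  0.134 -0.014] F [-26.6  -9.4  44.6] M [-0.67  7.1   1.2 ] w0.0186 q [-0.64  0.65  0.72  2.11 -0.74  0.68  0.73]
```

View pics/s27.png

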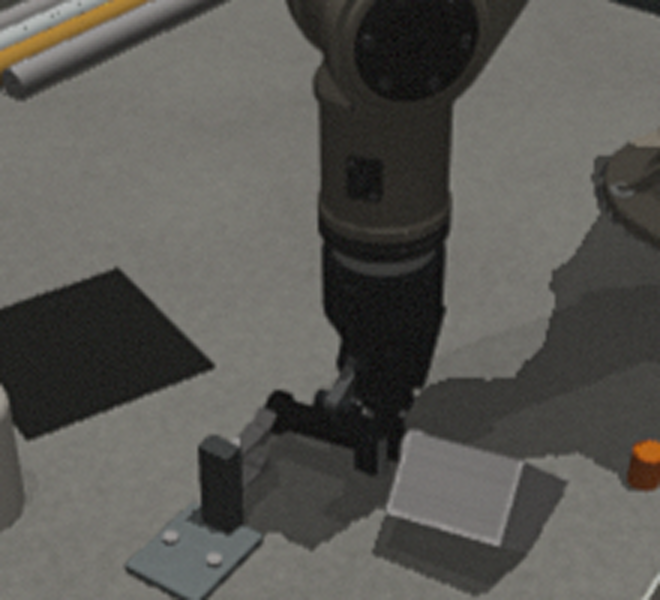

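Call:
apply_moves --deltas '[{"xyz":[-0.003,-0.0005,0.003],"turn":0},{"xyz":[-0.008,-0.001,0.005],"turn":0},{"xyz":[-0.015,-0.002,0.006],"turn":0},{"xyz":[-0.02,-0.003,0.003],"turn":0},{"xyz":[-0.012,-0.0015,0],"turn":0},{"xyz":[0,0,0],"turn":0}]' --squeeze 60

```text
clock: 21.98
tcp_pos: [0.4598, -0.0169, 0.2186]
orientation: [-2.054, -2.347, -0.018]
contact_force: [-0.2, -0.1, -3.2]
grip_width: 0.0188
```

```bash
python3 -c "
from h import *
st(); save('scene','s28.png',(180,60,400,260),3); save('wrist','w28.png')"
```

```text
t21.98 tcp [ 0.4598 -0.0169  0.2186] z [-0.009  0.024 -1.   ] y [ 0.991  0.133 -0.006] F [-0.2 -0.1 -3.2] M [-0.23  0.02  0.04] w0.0188 q [-0.69  0.55  0.76  2.23 -0.71  0.63  0.73]
```

View pics/s28.png

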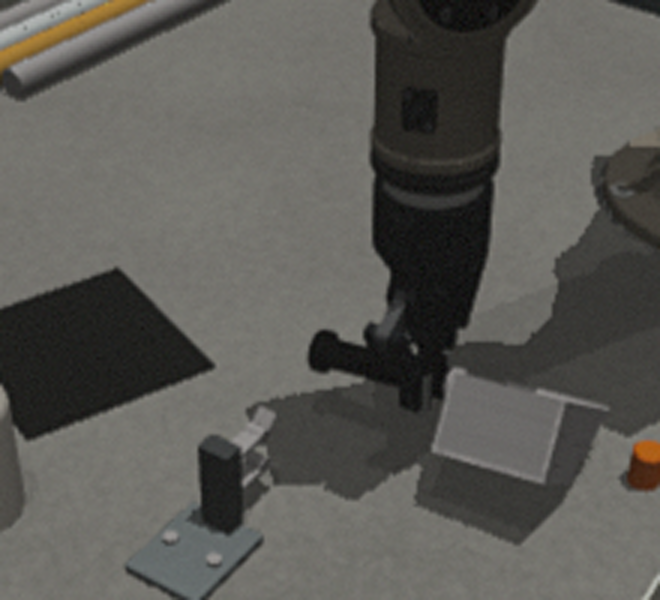

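View pics/w28.png

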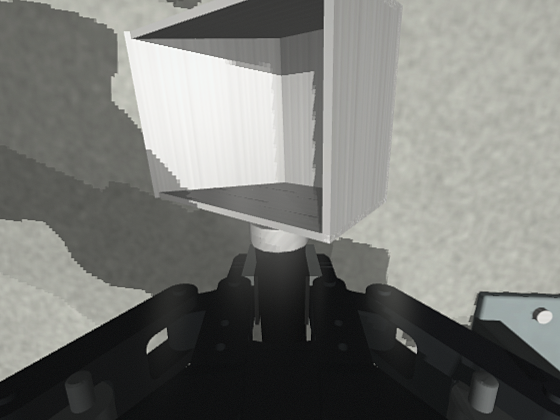

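Call:
apply_moves --deltas '[{"xyz":[0.002,0.0003,-0.005],"turn":0},{"xyz":[0.003,0.0004,-0.004],"turn":0},{"xyz":[0.005,0.0007,-0.002],"turn":0},{"xyz":[0.005,0.0007,-0.001],"turn":0},{"xyz":[0.005,0.0007,-0.001],"turn":0}]' --squeeze 25

```text
clock: 22.5
tcp_pos: [0.4834, -0.0139, 0.2055]
orientation: [-2.055, -2.35, -0.02]
contact_force: [0.3, 0.3, -2.9]
grip_width: 0.0189
```

Call:
apply_moves --deltas '[{"xyz":[0.005,0.0007,-0.001],"turn":0},{"xyz":[0.005,0.0007,-0.001],"turn":0},{"xyz":[0.005,0.0007,-0.001],"turn":0}]'

```text
clock: 22.75
tcp_pos: [0.4973, -0.0122, 0.2028]
orientation: [-2.054, -2.349, -0.019]
contact_force: [-6.5, -2.0, 9.5]
grip_width: 0.0187
```

```bash
python3 -c "
from h import *
st(); save('scene','s29.png',(180,60,400,260),3)"
```

```text
t22.75 tcp [ 0.4973 -0.0122  0.2028] z [-0.009  0.023 -1.   ] y [ 0.991  0.134 -0.005] F [-6.5 -2.   9.5] M [-0.3   1.84  0.28] w0.0187 q [-0.65  0.62  0.72  2.15 -0.74  0.64  0.74]
```

View pics/s29.png

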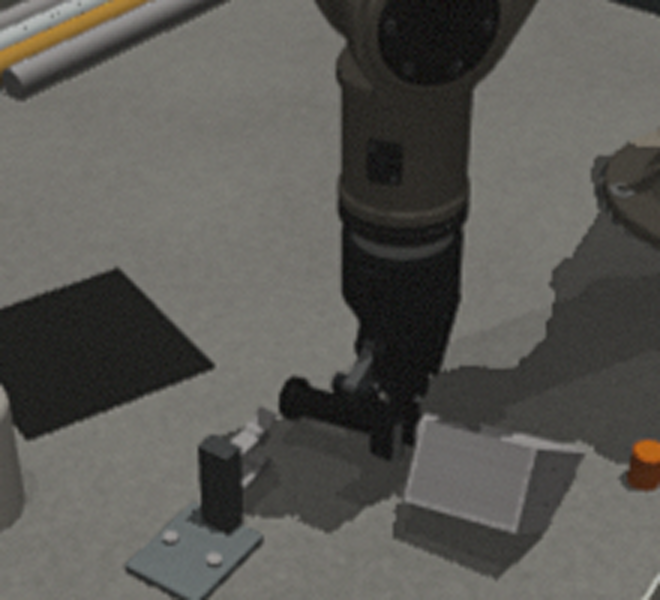

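Call:
apply_moves --deltas '[{"xyz":[0.004,0.0005,-0.002],"turn":0},{"xyz":[0.004,0.0005,-0.002],"turn":0},{"xyz":[0.004,0.0005,-0.002],"turn":0},{"xyz":[0.003,0.0004,-0.001],"turn":0}]'

```text
clock: 23.13
tcp_pos: [0.5107, -0.0134, 0.1969]
orientation: [-2.056, -2.346, -0.014]
contact_force: [-16.3, -10.5, 30.0]
grip_width: 0.019
```

```bash
python3 -c "
from h import *
st(); save('scene','s30.png',(180,60,400,260),3)"
```

```text
t23.13 tcp [ 0.5107 -0.0134  0.1969] z [-0.011  0.021 -1.   ] y [ 0.991  0.132 -0.008] F [-16.3 -10.5  30. ] M [-1.53  4.36  0.91] w0.0190 q [-0.63  0.65  0.71  2.12 -0.75  0.65  0.74]
```

View pics/s30.png

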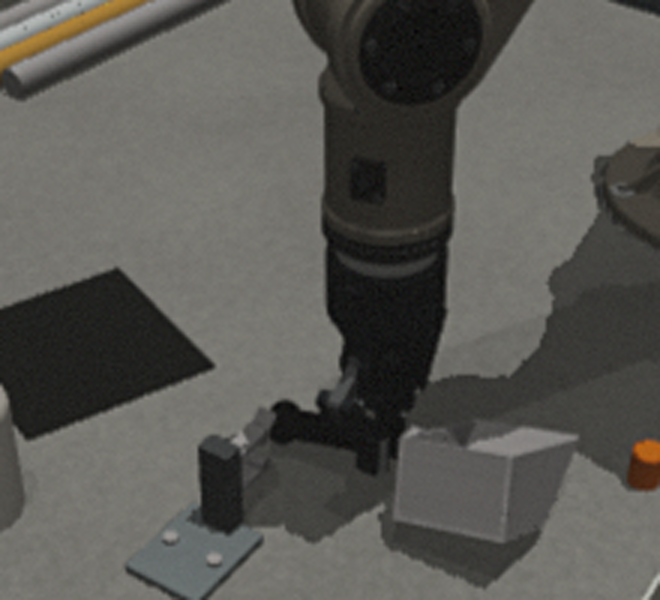

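Call:
apply_moves --deltas '[{"xyz":[-0.004,-0.0005,0.001],"turn":0},{"xyz":[-0.004,-0.0005,0.001],"turn":0},{"xyz":[0,0,0],"turn":0}]'

```text
clock: 23.43
tcp_pos: [0.5057, -0.0121, 0.1993]
orientation: [-2.06, -2.351, -0.024]
contact_force: [-1.2, -3.6, 8.0]
grip_width: 0.0189
```

Call:
apply_moves --deltas '[{"xyz":[0,0,0],"turn":0},{"xyz":[0,0,0],"turn":0},{"xyz":[0,0,0],"turn":0},{"xyz":[0,0,0],"turn":0},{"xyz":[0,0,0],"turn":0},{"xyz":[0,0,0],"turn":0},{"xyz":[0,0,0],"turn":0}]' --claw 0

```text
clock: 24.02
tcp_pos: [0.5046, -0.0109, 0.1978]
orientation: [-2.055, -2.35, -0.021]
contact_force: [0.6, -0.0, -0.6]
grip_width: 0.0427
```

```bash
python3 -c "
from h import *
st(); save('scene','s31.png',(180,60,400,260),3); save('wrist','w31.png')"
```

```text
t24.02 tcp [ 0.5046 -0.0109  0.1978] z [-0.006  0.023 -1.   ] y [ 0.991  0.134 -0.003] F [ 0.6 -0.  -0.6] M [ 0.01 -0.16 -0.03] w0.0427 q [-0.64  0.63  0.71  2.14 -0.75  0.64  0.74]
```

View pics/s31.png

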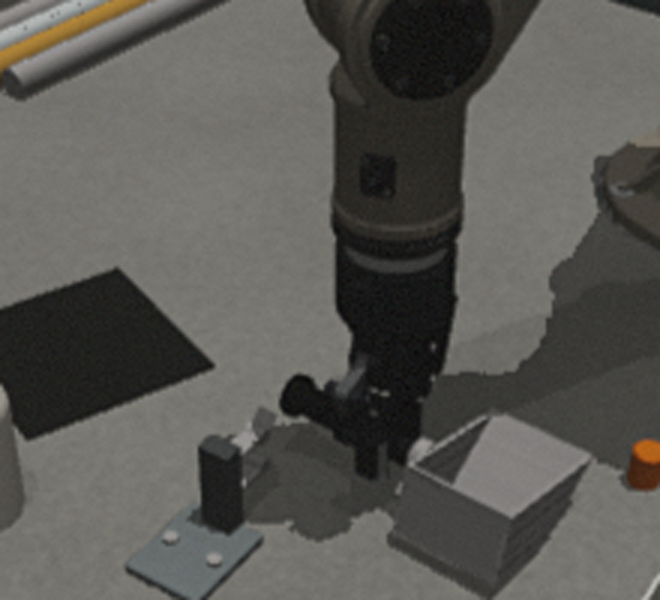

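View pics/w31.png

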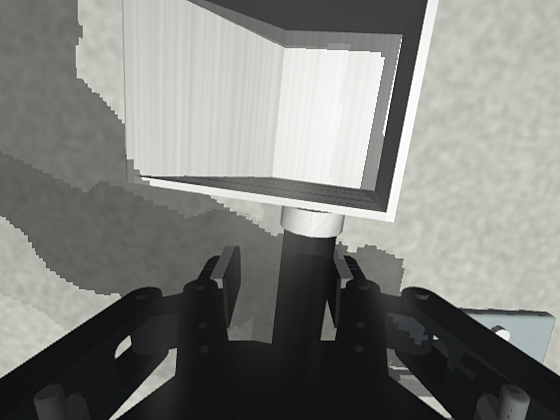

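Call:
apply_moves --deltas '[{"xyz":[0.003,0,0.001],"turn":-0.07},{"xyz":[0.003,0,0.001],"turn":-0.07},{"xyz":[0.002,0,0.001],"turn":0},{"xyz":[0,0,0],"turn":0}]'

```text
clock: 24.45
tcp_pos: [0.5126, -0.0108, 0.2009]
orientation: [-2.212, -2.204, -0.022]
contact_force: [-0.0, 0.5, -0.2]
grip_width: 0.0424
```

```bash
python3 -c "
from h import *
st(); save('wrist','w32.png')"
```

```text
t24.45 tcp [ 0.5126 -0.0108  0.2009] z [-0.003  0.023 -1.   ] y [ 1.    -0.004 -0.003] F [-0.   0.5 -0.2] M [-0.05 -0.    0.03] w0.0424 q [-0.66  0.65  0.75  2.12 -0.78  0.67  0.63]
```

View pics/w32.png

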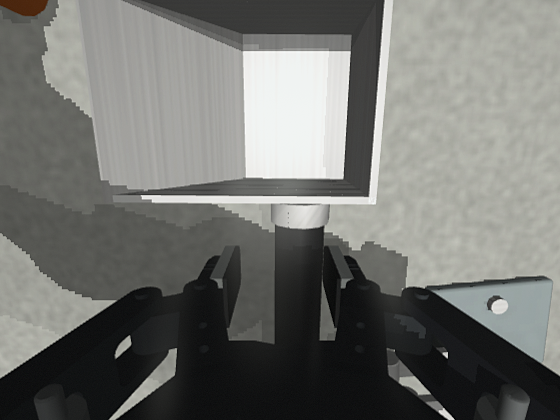

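Call:
apply_moves --deltas '[{"xyz":[0.004,0,0],"turn":0},{"xyz":[0.003,0,0],"turn":0}]'

```text
clock: 24.67
tcp_pos: [0.5195, -0.0109, 0.2008]
orientation: [-2.213, -2.202, -0.023]
contact_force: [-0.2, 0.1, 1.0]
grip_width: 0.0429
```

Call:
apply_moves --deltas '[{"xyz":[0,0,0],"turn":0},{"xyz":[0,0,0],"turn":0},{"xyz":[0,0,0],"turn":0},{"xyz":[0,0,0],"turn":0},{"xyz":[0,0,0],"turn":0}]' --claw 1 --squeeze 100

```text
clock: 25.08
tcp_pos: [0.5197, -0.011, 0.2011]
orientation: [-2.215, -2.201, -0.024]
contact_force: [1.8, 1.2, 1.8]
grip_width: 0.0196
```

Call:
apply_moves --deltas '[{"xyz":[-0.003,0,0.005],"turn":0},{"xyz":[-0.006,0,0.01],"turn":0},{"xyz":[-0.008,0,0.015],"turn":0},{"xyz":[-0.004,0,0.02],"turn":0},{"xyz":[0,0,0.02],"turn":0},{"xyz":[0,0,0.015],"turn":0},{"xyz":[0,0,0.01],"turn":0},{"xyz":[0,0,0],"turn":0}]'

```text
clock: 25.75
tcp_pos: [0.4983, -0.0111, 0.2975]
orientation: [-2.215, -2.202, -0.026]
contact_force: [1.0, -0.8, -4.2]
grip_width: 0.0192
```

```bash
python3 -c "
from h import *
st(); save('wrist','w33.png');save('scene','s33.png',(180,60,400,260),3)"
```

```text
t25.75 tcp [ 0.4983 -0.0111  0.2975] z [-0.001  0.025 -1.   ] y [ 1.    -0.006 -0.001] F [ 1.  -0.8 -4.2] M [-0.31 -0.09 -0.01] w0.0192 q [-0.83  0.49  0.95  2.11 -0.59  0.82  0.48]
```

View pics/w33.png

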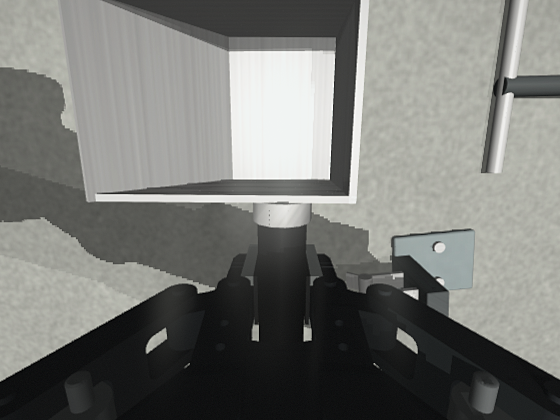

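View pics/s33.png

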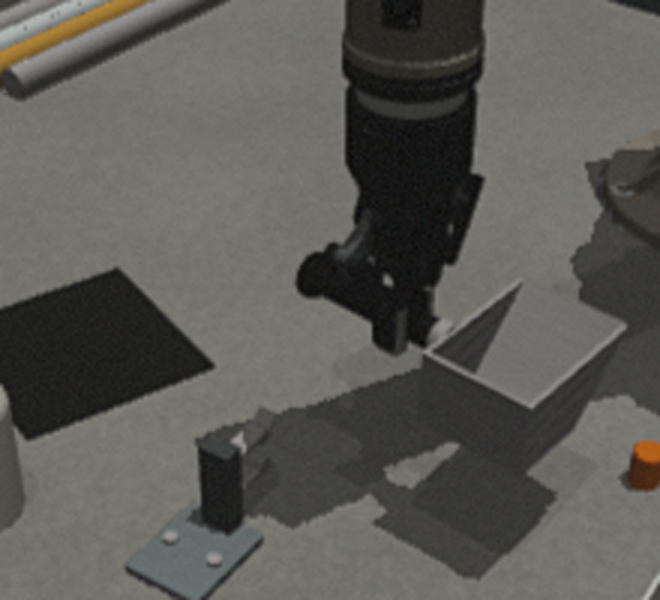

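```bash
python3 - <<'E'
from h import *
o,M=st()
g=o["tcp_pos"]+.155*M[:,2]; print("grasp",g)
for p in [(356,202),(366,0),(85,202),(62,0)]: print(ray("wrist",*p,.152).round(4))
# mat check from original scene image
im=cv2.imread("pics/t20.png"); g=cv2.GaussianBlur(im.max(2),(3,3),0)[170:295,365:480]
mk=(g<45).astype(np.uint8)
cs,_=cv2.findContours(mk,cv2.RETR_EXTERNAL,cv2.CHAIN_APPROX_NONE); c=max(cs,key=cv2.contourArea)
ap=cv2.approxPolyDP(c,6,True)[:,0]+[365,170]; P=np.array([ray("top",*p,.004)[:2] for p in ap]); print(ap.tolist(),P.round(3).tolist(),P.mean(0))
mm=cv2.moments(c); print("centroid",ray("top",mm["m10"]/mm["m00"]+365,mm["m01"]/mm["m00"]+170,.004))
im=cv2.imread("pics/scene0.png"); gg=cv2.GaussianBlur(im.max(2),(3,3),0); mk=(gg<40).astype(np.uint8); mk[:145]=0;mk[205:]=0;mk[:,:160]=0;mk[:,255:]=0
cs,_=cv2.findContours(mk,cv2.RETR_EXTERNAL,cv2.CHAIN_APPROX_NONE); c=max(cs,key=cv2.contourArea)
ap=cv2.approxPolyDP(c,4,True)[:,0];print(ap.tolist(),[ray("scene",*p,.004)[:2].round(3).tolist() for p in ap])
E
```

```text
t25.85 tcp [ 0.4979 -0.0107  0.2956] z [-0.004  0.024 -1.   ] y [ 1.    -0.006 -0.004] F [-0.4  0.1 -3.9] M [-0.22 -0.01  0.  ] w0.0188 q [-0.83  0.5   0.95  2.11 -0.59  0.82  0.48]
grasp [ 0.49730909 -0.00692246  0.14068396]
[0.5262 0.0324 0.152 ]
[0.5257 0.1029 0.152 ]
[0.4181 0.0329 0.152 ]
[0.4218 0.1035 0.152 ]
[[396, 188], [378, 258], [451, 279], [467, 209]] [[0.629, -0.237], [0.484, -0.194], [0.442, -0.338], [0.584, -0.381]] [ 0.53461077 -0.28776005]
centroid [ 0.53368762 -0.28709246  0.004     ]
[[249, 182], [219, 151], [160, 169], [160, 180], [170, 178], [179, 185], [188, 204]] [[0.49, -0.189], [0.446, -0.331], [0.59, -0.384], [0.617, -0.351], [0.597, -0.339], [0.601, -0.304], [0.633, -0.238]]
```

Call:
apply_moves --deltas '[{"xyz":[0.002,-0.01,0],"turn":0},{"xyz":[0.003,-0.02,0],"turn":0},{"xyz":[0.003,-0.03,0],"turn":0},{"xyz":[0.004,-0.036,0],"turn":0},{"xyz":[0.004,-0.036,0],"turn":0},{"xyz":[0.004,-0.036,0],"turn":0},{"xyz":[0.004,-0.036,0],"turn":0},{"xyz":[0.004,-0.036,0],"turn":0},{"xyz":[0.004,-0.036,0],"turn":0},{"xyz":[0.004,-0.034,0],"turn":0},{"xyz":[0.003,-0.028,0],"turn":0},{"xyz":[0.002,-0.02,0],"turn":0}]'

```text
clock: 26.85
tcp_pos: [0.5379, -0.3731, 0.2945]
orientation: [-2.218, -2.197, -0.019]
contact_force: [0.1, -0.3, -3.6]
grip_width: 0.0191
```

Call:
apply_moves --deltas '[{"xyz":[0,0,0],"turn":0},{"xyz":[0,0,-0.012],"turn":0},{"xyz":[0,0,-0.018],"turn":0},{"xyz":[0,0,-0.018],"turn":0},{"xyz":[0,0,-0.012],"turn":0},{"xyz":[0,0,-0.008],"turn":0},{"xyz":[0,0,0],"turn":0}]'

```text
clock: 27.43
tcp_pos: [0.5389, -0.3676, 0.2252]
orientation: [-2.211, -2.199, -0.021]
contact_force: [0.8, -0.1, -3.1]
grip_width: 0.0191
```

```bash
python3 - <<'E'
from h import *
o,M=st(); save('wrist','w34.png');save('scene','s34.png',(100,60,340,260),3)
c=o["tcp_pos"]+[-.002,.083,0]; print("cup",c)
E
```

```text
t27.43 tcp [ 0.5389 -0.3676  0.2252] z [-0.007  0.026 -1.   ] y [ 1.    -0.005 -0.007] F [ 0.8 -0.1 -3.1] M [-0.22 -0.08 -0.02] w0.0191 q [-0.    0.79  0.76  1.77 -0.7   0.9   1.08]
cup [ 0.53693222 -0.28463818  0.22515039]
```

View pics/w34.png

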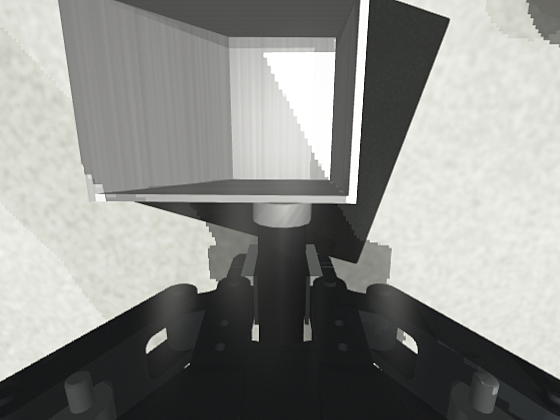

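View pics/s34.png

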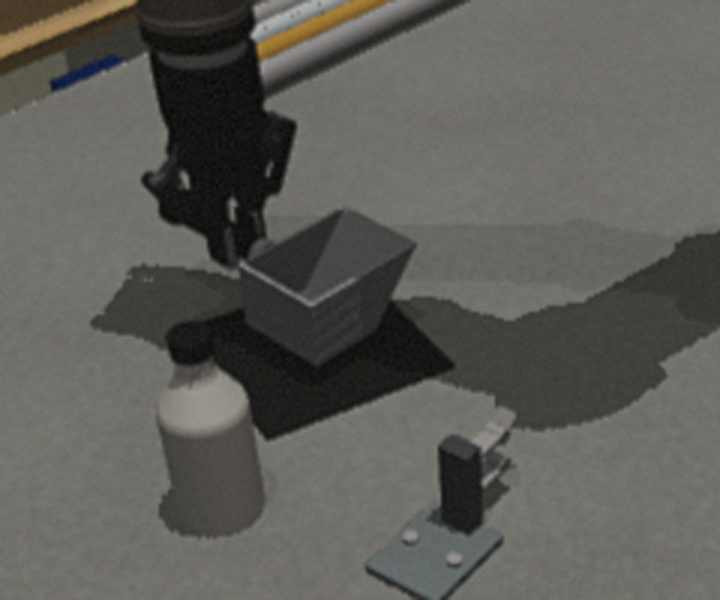

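Call:
apply_moves --deltas '[{"xyz":[0,0,-0.006],"turn":0},{"xyz":[0,0,-0.006],"turn":0},{"xyz":[0,-0.001,-0.003],"turn":0},{"xyz":[0,0,-0.002],"turn":0},{"xyz":[0,0,0],"turn":0}]'

```text
clock: 27.95
tcp_pos: [0.5393, -0.3699, 0.2104]
orientation: [-2.214, -2.201, -0.022]
contact_force: [-0.2, -0.6, -2.8]
grip_width: 0.0189
```

Call:
apply_moves --deltas '[{"xyz":[0,0,-0.001],"turn":0},{"xyz":[0,0,-0.001],"turn":0},{"xyz":[0,0,0],"turn":0}]'

```text
clock: 28.2
tcp_pos: [0.5394, -0.3699, 0.2088]
orientation: [-2.215, -2.201, -0.023]
contact_force: [0.4, 0.5, -4.1]
grip_width: 0.0194
```

Call:
apply_moves --deltas '[{"xyz":[0,0,-0.001],"turn":0},{"xyz":[0,0,-0.001],"turn":0},{"xyz":[0,0,-0.001],"turn":0},{"xyz":[0,0,0],"turn":0}]'

```text
clock: 28.53
tcp_pos: [0.5395, -0.3701, 0.2059]
orientation: [-2.215, -2.201, -0.022]
contact_force: [0.0, -0.8, -2.1]
grip_width: 0.0192
```

Call:
apply_moves --deltas '[{"xyz":[0,0,-0.001],"turn":0},{"xyz":[0,0,0],"turn":0}]'

```text
clock: 28.7
tcp_pos: [0.5395, -0.3703, 0.2053]
orientation: [-2.216, -2.201, -0.023]
contact_force: [-0.1, -1.0, 1.5]
grip_width: 0.0194
```

```bash
python3 - <<'E'
from h import *
o,M=st(); save('scene','s35.png',(100,60,340,260),3)
E
```

```text
t28.70 tcp [ 0.5395 -0.3703  0.2053] z [-0.003  0.023 -1.   ] y [ 1.    -0.006 -0.003] F [-0.1 -1.   1.5] M [-0.12  0.07 -0.01] w0.0194 q [ 0.02  0.82  0.74  1.77 -0.73  0.86  1.1 ]
```

View pics/s35.png

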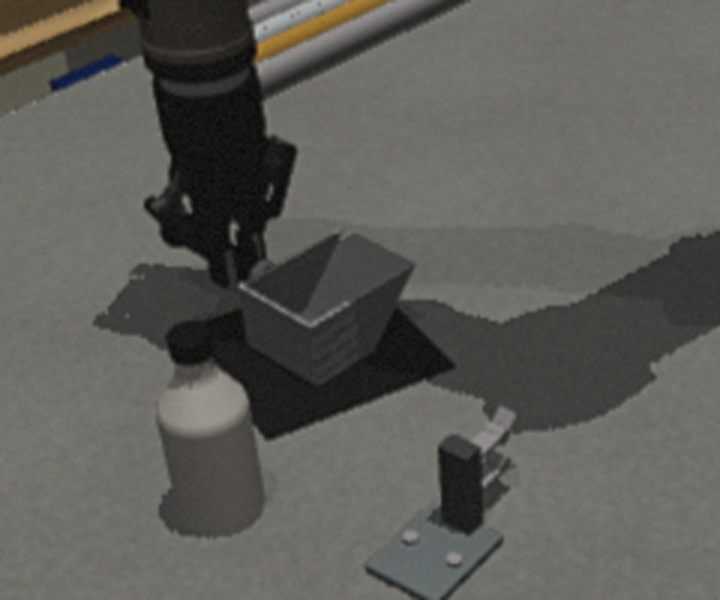

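Contact is confirmed: the vertical force went from -3.5 N to +1.5 N. I'll release gently and then retreat straight up.

Call:
apply_moves --deltas '[{"xyz":[0,0,-0.0005],"turn":0},{"xyz":[0,0,0],"turn":0}]' --squeeze 20

```text
clock: 28.92
tcp_pos: [0.5395, -0.3705, 0.205]
orientation: [-2.216, -2.202, -0.023]
contact_force: [-0.4, -1.7, 4.4]
grip_width: 0.0191
```

Call:
apply_moves --deltas '[{"xyz":[0,0,0],"turn":0},{"xyz":[0,0,0],"turn":0},{"xyz":[0,0,0],"turn":0},{"xyz":[0,0,0],"turn":0},{"xyz":[0,0,0],"turn":0},{"xyz":[0,0,0],"turn":0},{"xyz":[0,0,0],"turn":0},{"xyz":[0,0,0],"turn":0},{"xyz":[0,0,0],"turn":0}]' --claw -1

```text
clock: 29.67
tcp_pos: [0.5394, -0.3699, 0.2043]
orientation: [-2.215, -2.201, -0.023]
contact_force: [-0.3, -0.0, 0.7]
grip_width: 0.0858
```

Call:
apply_moves --deltas '[{"xyz":[0,0,0.008],"turn":0},{"xyz":[0,0,0.015],"turn":0},{"xyz":[0,0,0.02],"turn":0},{"xyz":[0,0,0.025],"turn":0},{"xyz":[0,0,0.03],"turn":0},{"xyz":[0,0,0.03],"turn":0},{"xyz":[0,0,0.03],"turn":0},{"xyz":[-0.02,-0.02,0.02],"turn":0},{"xyz":[-0.025,-0.025,0],"turn":0},{"xyz":[-0.025,-0.025,0],"turn":0},{"xyz":[-0.02,-0.025,0],"turn":0},{"xyz":[0,0,0],"turn":0}]'

```text
clock: 30.67
tcp_pos: [0.4423, -0.4705, 0.3854]
orientation: [-2.229, -2.191, -0.017]
contact_force: [-1.3, -1.1, 0.9]
grip_width: 0.0852
```

```bash
python3 - <<'E'
from h import *
o,M=st(); save('scene','s36.png'); save('top','t36.png')
E
```

```text
t30.67 tcp [ 0.4423 -0.4705  0.3854] z [-0.003  0.019 -1.   ] y [ 1.    -0.017 -0.004] F [-1.3 -1.1  0.9] M [-0.02  0.1   0.01] w0.0852 q [ 0.11  0.61  0.91  1.69 -0.53  1.13  1.16]
```

View pics/s36.png

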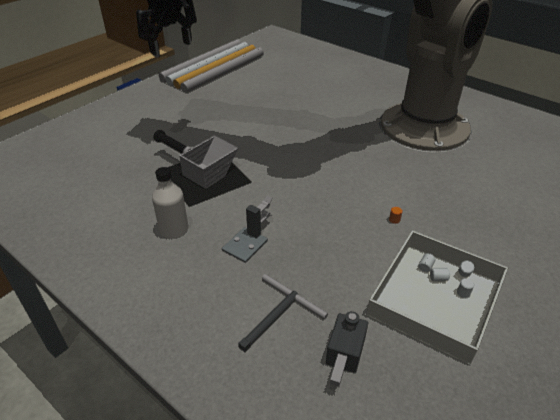

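View pics/t36.png

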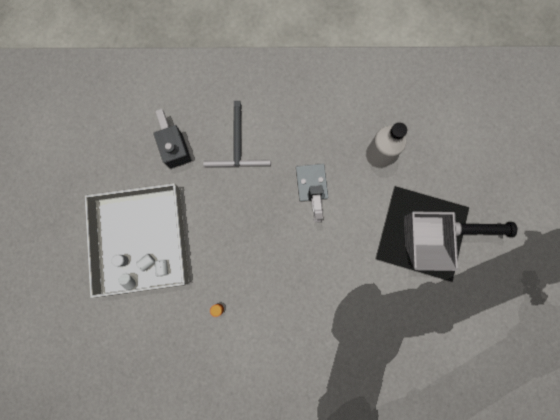

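```bash
python3 - <<'E'
from h import *
im=cv2.imread("pics/t36.png"); cv2.imwrite("pics/c36.png",cv2.resize(im[180:285,370:520],None,fx=5,fy=5,interpolation=cv2.INTER_CUBIC))
E
```

```text
(no output)
```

View pics/c36.png

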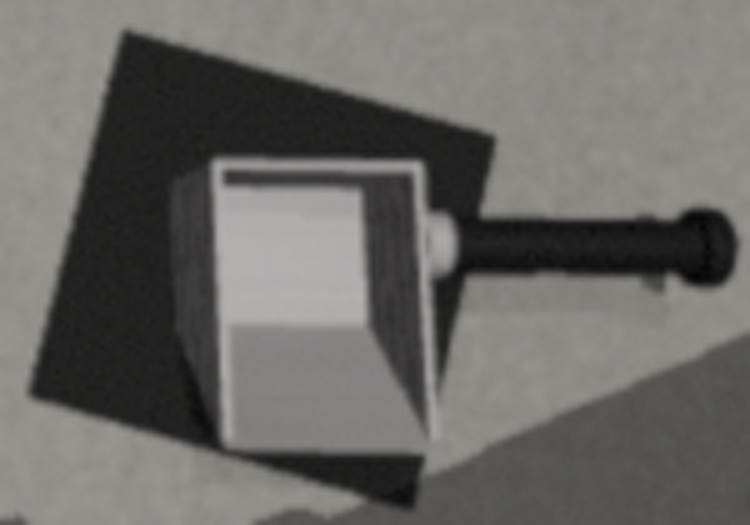

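```bash
python3 - <<'E'
from h import *
f=lambda l,z:np.array([ray("top",(u+.5)/5-.5+370,(v+.5)/5-.5+180,z)[:2] for u,v in l])
rim=f([(212,158),(427,160),(222,450),(433,452)],.059); print(rim.round(4))
mat=f([(124,30),(495,137),(30,395),(414,508)],.004); print(mat.round(4),mat.mean(0), "rear mid",rim[:2].mean(0))
fl=f([(222,188),(362,188),(230,325),(368,325)],.007); print("floor",fl.round(4))
E
```

```text
[[ 0.5709 -0.2497]
 [ 0.57   -0.3321]
 [ 0.46   -0.2474]
 [ 0.4592 -0.3262]]
[[ 0.6338 -0.2343]
 [ 0.5882 -0.385 ]
 [ 0.4826 -0.1891]
 [ 0.4375 -0.3408]] [ 0.53555163 -0.28729101] rear mid [ 0.57044423 -0.29088384]
floor [[ 0.5667 -0.2703]
 [ 0.5666 -0.3276]
 [ 0.5106 -0.2704]
 [ 0.5106 -0.3262]]
```

```bash
python3 -c "
from bench import r
print(r.hand_in())"
```

```text
the job is handed in; nothing more can be done
None
```

The job is done and handed in at about 31 s. The empty dipper stands upright on the mat, and all four slugs are in the tray.

- **Unclipping:** I drew the handle sideways about 48 mm towards the robot. The cup stayed on the table.
- **Tipping:** The moves only turn about the vertical, so I rolled the handle in the grip instead. I levered the cup's underside on the tray's far wall, then hooked the lip on the near wall, reaching about 80 to 85°. A short jerk inside the tray dropped the last slugs.
- **Rolling back:** I pressed and dragged the empty cup on bare table to bring it upright, with contact forces up to about 45 N at the wrist. There I let go of it while it still leaned a little, and it settled upright by itself. I then gripped it again.
- **Placing:** I lowered it onto the mat until light contact (under 5 N), opened the gripper and moved clear.

**Last checks:**
- The final pictures show the four slugs in the tray. The chuck key, tool holder, bottle and orange look-alike are where they started.
- The cup's centre is about 5 mm from the mat's centre as seen from above. The two cameras disagree by about 2 to 4 mm.
- The gripper is open, clear of everything, and reads about zero force.

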